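# Swing out the grinder's brace and mount the knife rest

### The arm

A 6-joint arm with a two-finger parallel gripper is mounted at the origin on the work surface. World frame = base frame: x ahead of the robot, y to its left, z up, the work surface at z = 0. Lengths are in m, angles in rad, forces in N, time in s.
With the tool pointing down it reaches from about 0.4 to 0.825 m from the base axis. Payload 7 kg.
Tool frame: the origin (TCP) lies on the mounting face of the last link; the fingertips stand arm.tcp_to_tips ahead of it and the grasp point (between the pads) lies 159 mm ahead of it (arm.tcp_to_tips is the distance from the TCP to the fingertips, in m); z points along the fingers, y is the direction in which the jaws open and shut (so a half turn about z gives the same grasp; the last joint's range is limited). The gripper opens to 88 mm and grips with 3 to 60 N. Pads are 19 mm wide; open, the fingers measure 130 mm over their backs; the gripper's body (78 mm by 193 mm) begins 47 mm behind the grasp point.
Start: joints at [1.553, 0.359, 0.012, 0, -1.224, -0.288], TCP at [0.203, 0.644, 0.405] pointing down, gripper open.
Joint ranges: [-3.07, 3.07], [-1.43, 2.12], [-1.02, 1.25], [-3.03, 1.67], [-3.05, -0], [-3.03, 3.03]. Speed limits (rad/s): [2.39, 2.39, 3.01, 3.14, 3.14, 3.14].

### API

Orientations are given as [roll, pitch, yaw] about the fixed x, y, z axes, in that order (R = Rz(yaw) Ry(pitch) Rx(roll)).
In Python, from station import arm, cams, job_done, finder gives the robot as it stands.
- The arm moves only by the tool play_rows, never from a script. Its argument "targets" is a list that holds one entry, the list of rows, each a list of 4 numbers: the shift along the tool's x, y, z in m, then the turn about the tool's z in degrees. A call has 1 to 5 rows; each row is the pose to reach, as a shift and turn from the pose commanded when the call began, along the tool's axes at that moment; what a row does not reach only later rows make up. A row lasts 1/8 s, in which the tool goes at most 62.5 mm and 10.7 degrees, less where a joint would pass 70% of its speed; a pose out of reach is approached as far as the arm can. A call with a gripper value outside its range is refused whole. "grip" is the closure in counts, from 0 (fully open) to 255 (shut), set as the call begins (left out, the last holds). The fingers move at their own pace and stop on an object; "newtons" is the grip in N (left out, the last holds). Time passes only in rows, so rows that repeat a pose let the fingers close. It gives the time, the measured TCP pose, the force and the opening at its end, in the units of the state.
- arm.get_state(): the state, without advancing time (a new reading comes with each control period).
- cams.grab_frame(name): name is "scene" or "top" or "wrist"; returns (picture, depth): 480x640x3 uint8, red, green, blue; 480x640 float32, m along the optical axis (not along the pixel's ray), 0 where there is no reading.
- cams.camera_params(name): a dict with "intrinsics" (3x3 intrinsics, pixels), "position" and "attitude" of the camera in the world. Camera axes: x right, y down, z forward; pixel columns grow to the right and rows downward; lengths in m; the calibration is good to about 2 mm. A picture is of the moment at which its call begins: read the wrist's pose just before it. camera_params takes no time and is no camera call; for the wrist camera it gives the pose at the moment of the call.
- job_done(): hands the job in, once; it reports no verdict.
Trained networks look in the newest picture that a camera, given by its name, has taken for a name from the list of things; names that differ only in an ending like _2 or _b are one class to them, and where a whole thing is asked for, a point or a joint stands for the part that bears it (a point fixed in the world has none). Each returns a list of dicts, best first, with "score" (0 to 1); they miss things now and then, are a little off and sometimes report something else, mostly with a low value. They report only what shows in the picture. A call takes as long as a camera call. They do not tell look-alikes from the thing itself.
- finder.find_in(camera, query): "xyz" ([x, y, z] in m, in world coordinates, good to about 4 mm: the middle of the surface that is visible of it).
- finder.masks_of(camera, query): "mask" (480x640 bool, what is visible of it).
The state is a dict: "t": time; "q": joint angles; "qd": joint speeds; "joint_efforts": joint torques, N m; "eef_pos": TCP position; "ee_rot": TCP orientation; "force": force on the tool from outside, world axes, zero at the start; "moment": the same for the moment, N m; "width": finger opening in m.
Only numpy, scipy, OpenCV 4.12 (cv2) and the standard library are available. Lean on these libraries where they do the work, as an engineer would, in place of code of your own. Each camera call takes 0.05 s, during which the arm holds its last target. There are 200 camera calls.

### The job

Get the bench grinder ready for the next knife: by its upright handle, swing the steel brace out from under the hood until it clicks fully home in its end detent, then set the drilled aluminium knife rest on the brace so that both pegs come up through its holes and it lies flat (either way round). Lower the rest into place rather than dropping it, let go, and leave the other things on the bench where they are.

Things in the scene. Friction and masses are not known exactly. Their poses are not given: they have to be found in the camera images.
- grinder: blue bench grinder, fixed. Origin on the bench under the brace's hinge axis, z up. The brace folds along its +x under the hood and swings out to its -y (open side). Housing x 40 to 290, y 100 to 290, 294 mm high. Wheel 190 diameter, 36 thick, upright at x 0, centre y 135, z 210; guard to 320 high. Pivot pillar: radius 40, 50 high. Detent bracket: y 53 to 83, 93 high
- brace (a joint): angle of the brace on its upright hinge, rad: 0 = folded back under the hood, 5 degrees to the +y side of the grinder's +x; grows as it swings clockwise seen from above, out to the grinder's -y. Starts between 0 and 0.14. A sprung ball resists from about 1.25 (a few N at the handle), is passed at about 1.42 and then drives the brace to its stop at 1.57 = home in the detent
- brace_hinge (a point): point on the brace's hinge axis (vertical) at the level of the brace's top face, 75 mm above the bench
- hood_edge (a point): middle of the lower edge of the hood's steel lip, 272 mm above the bench. The hood is a plate over the folded brace, 250 mm long along the grinder's x (125 either way from here), reaching from here (grinder y = -25 mm) back over the housing; its top is 294 mm high. Axes as the grinder's
- brace_handle (a point): grip point of the brace's handle: upright black round post, 18 mm in diameter, 75 to 145 mm above the bench, 182 mm from the hinge axis; this point is on its axis, 120 mm up. x points along the brace away from the hinge, z up. Folded, it stands 10 to 45 mm inside the hood's edge with the hood 150 mm above this point, so the tool must lean in from the open side
- brace_seat (a point): middle of the seat on the brace's top face (75 mm above the bench), 98 mm from the hinge axis; x along the brace away from the hinge, z up. The steel brace is a bar 44 wide, 25 thick (underside 50 mm above the bench), ending 196 mm from the hinge. Two upright pegs stand on it at x = -42 and +42 mm, 16 mm in diameter, 24 mm tall with the top 7 mm tapered to 8 mm
- rest: aluminium knife rest, loose, lying flat on the bench right of the grinder: plate 120 (x) by 64 (y) by 18 mm with two through holes of 19.5 mm at x = -42 and +42, and an upright rib (the grip) at its middle, 52 (x) by 26 (y), up to 60 mm above the underside. Origin: centre of the underside, z up. About 0.45 kg
- knife: bystander: kitchen knife, white handle, about 300 mm, lying flat
- stone: bystander: grey sharpening stone 180 by 60 by 30 mm, no holes
- oil: bystander: white oil bottle, 60 mm diameter, 110 tall, origin under its centre
- glass: bystander: tea glass, 62 mm diameter, 85 tall, origin under its centre
- steel_rod: bystander: honing steel with black handle, 350 mm long, lying
- jar: bystander: grey jar with a steel lid, 76 mm diameter, 70 tall
- wrench: bystander: steel wrench 180 mm long, lying
There are look-alikes about, which are no part of the job. Leave any brown or turquoise look-alike of the rest alone.

How it is judged:
On the way, in this order (a step that is already met when the one before it is completed fails the run):
1. the brace is home in its end detent (joint above 1.52 rad) (value of joint brace above 1.52 rad), for 0.2 s.
2. the rest is seated on both pegs of the brace (value of joint brace above 1.52 rad and horizontal distance between rest and brace_seat below 0.005 m and z of rest in the frame of brace_seat between -0.003 and 0.003 m and angle between rest's own z axis and vertical below 0.06 rad and angle between the x axis of rest and the x axis of brace_seat, either way round below 0.1 rad), for 0.2 s.
At the end, for the whole second after the job is handed in: brace home in its detent (joint above 1.52 rad); the rest released and still on it, both pegs through its holes: centre within 5 mm of the seat, underside within 3 mm of the brace's top, tilt under 0.06 rad, length along the brace within 0.1 rad (either way round) (all of step 2 and linear speed of rest below 0.03 m/s and contact force between rest and the fingers below 0.05 N); the robot touches nothing.
It fails at once if the rest is dropped (falls free of the fingers faster than 0.6 m/s) (contact force between rest and the fingers below 0.05 N and linear speed of rest above 0.6 m/s).
It fails at once if another thing on the bench (knife, stone, oil bottle, glass, honing steel, jar, wrench) is moved by more than 40 mm (distance of any of knife, stone, oil, glass, steel_rod, jar, wrench from where it was at the start of the episode above 0.04 m).
It also fails if it takes over 72 s, if anything falls off the work surface, if the arm or the gripper's body presses on something with over 40 N, if the wrist force passes 120 N, or if a joint passes its speed limit or range.

## Working session

There is one attempt and no reset: what is moved stays moved. The work goes in short steps, Python scripts to look and compute and a tool call to move; the robot and the scene stay as the last step left them, time stands still between calls to the robot, and variables do not carry over. Pictures are saved under pics/ and viewed, about 8 in all and at most 12, crops included, and the job is handed in when it is done.

Besides the shell and the picture viewer there is one more tool, called after "Call:" as a command line: name --argument value ..., lists and objects as JSON in quotes. play_rows: Moves the arm, as the interface text tells. Its arguments: {"type":"object","properties":{"targets":{"type":"array","items":{"type":"array","items":{"type":"array","items":{"type":"number"}}}},"grip":{"type":"number"},"newtons":{"type":"number"}},"required":["targets"]}

```bash
mkdir -p pics; ls
cat > h.py <<'E'
import numpy as np, cv2
from station import arm, cams, job_done, finder
from scipy.spatial.transform import Rotation as Ro
def att(p):
    a=np.array(p["attitude"],float)
    return a if a.shape==(3,3) else (Ro.from_euler('xyz',a).as_matrix() if a.size==3 else None)
def cloud(name):
    p=cams.camera_params(name); im,d=cams.grab_frame(name); K=np.array(p["intrinsics"])
    v,u=np.mgrid[0:480,0:640]
    P=np.stack([(u-K[0,2])/K[0,0]*d,(v-K[1,2])/K[1,1]*d,d],-1)
    W=P@att(p).T+np.array(p["position"]); W[d==0]=np.nan
    return im,d,W
def save(n,im): cv2.imwrite(f'pics/{n}.png',im[...,::-1])
def proj(name,X):
    p=cams.camera_params(name); c=(np.array(X)-p["position"])@att(p); q=np.array(p["intrinsics"])@c; return q[:2]/q[2]
E
python3 - <<'E'
from h import *
print(arm.get_state()); print(arm.tcp_to_tips)
for n in("scene","top"):
    print(cams.camera_params(n))
    im,d,W=cloud(n); save(n,im); np.savez(f'{n}.npz',W=W,im=im)
    for q in("rest","brace_handle","brace_hinge","brace_seat","hood_edge","grinder"):
        print(n,q,[(np.round(r["xyz"],3).tolist(),round(r["score"],2),proj(n,r["xyz"]).astype(int).tolist()) for r in finder.find_in(n,q)])
E
```

```text
pics
{'t': 0.0, 'q': array([ 1.55310889e+00,  3.59390576e-01,  1.10687382e-02, -3.15895610e-04,
       -1.22410880e+00, -2.88091005e-01]), 'qd': array([-0.00046017, -0.0010377 ,  0.00044442,  0.00106594,  0.00117838,
       -0.00052177]), 'joint_efforts': array([ 3.26777138e-05, -5.82707405e+01,  2.93048108e+01,  6.99691325e+00,
        6.94245362e-03, -1.66459645e-04]), 'eef_pos': array([0.20315372, 0.64350449, 0.40373053]), 'ee_rot': array([ 3.13994132e+00, -1.79659679e-04, -3.05885875e-01]), 'force': array([ 0.52897245, -0.59052823, -0.31572991]), 'moment': array([0.07140519, 0.01690825, 0.01793809]), 'width': 0.08765834920767201}
0.1781
{'intrinsics': array([[585.1245778 ,   0.        , 315.1811879 ],
       [  0.        , 585.1245778 , 242.04820759],
       [  0.        ,   0.        ,   1.        ]]), 'position': array([ 1.67988156, -0.62451859,  1.59424287]), 'attitude': array([-2.40731664,  0.00688305,  1.19059241])}
scene rest [([0.218, -0.409, 0.016], 0.97, [224, 239]), ([0.485, -0.302, 0.019], 0.9, [276, 284]), ([0.417, -0.68, 0.012], 0.67, [162, 304])]
scene brace_handle 
[... 349 characters left out ...]
       [  0.        , 506.4060982 , 239.66180693],
       [  0.        ,   0.        ,   1.        ]]), 'position': array([ 0.36660816, -0.18760545,  1.48367654]), 'attitude': array([-3.04007467,  0.01386131, -1.54271365])}
top rest [([0.212, -0.402, 0.02], 0.82, [405, 347]), ([0.299, -0.242, 0.018], 0.69, [349, 315]), ([0.466, -0.301, 0.017], 0.67, [371, 258])]
top brace_handle [([0.56, 0.055, 0.073], 0.83, [246, 219])]
top brace_hinge [([0.559, 0.052, 0.077], 0.74, [247, 219])]
top brace_seat [([0.562, 0.049, 0.077], 0.59, [248, 218]), ([0.618, 0.183, 0.295], 0.53, [179, 181])]
top hood_edge [([0.616, 0.183, 0.285], 0.74, [180, 183])]
top grinder [([0.619, 0.182, 0.291], 0.75, [180, 181])]
```

View pics/scene.png

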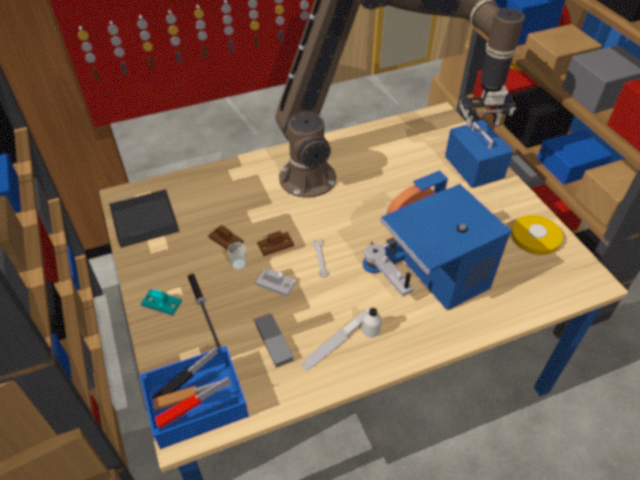

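View pics/top.png

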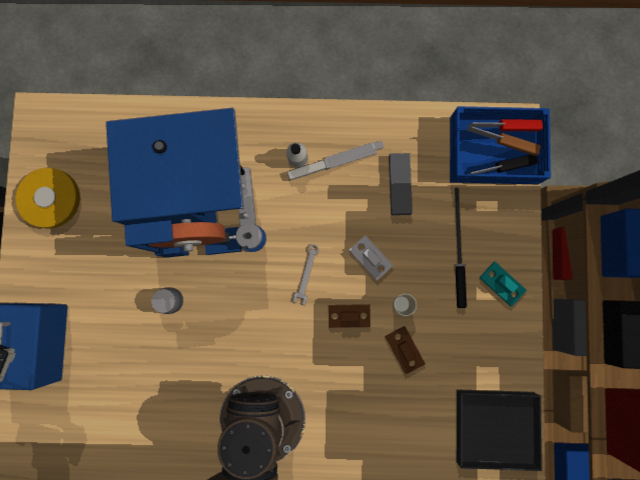

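The aluminium rest is the grey one at top (371,258) / scene (276,282). The brown ones (349,316) and (405,350) and the turquoise one (503,284) are look-alikes. Next I'll measure the geometry and view enlarged crops to confirm.

Run:
```python
from h import *
for n in("top","scene"):
    f=np.load(n+'.npz');W=f['W'];im=f['im'];z=W[...,2]
    box=lambda x0,x1,y0,y1,z0,z1:(W[...,0]>x0)&(W[...,0]<x1)&(W[...,1]>y0)&(W[...,1]<y1)&(z>z0)&(z<z1)
    m=box(.35,.8,-.1,.15,.066,.082); P=W[m][:,:2]
    if len(P): print(n,'brace',len(P),cv2.minAreaRect(P.astype(np.float32)),np.median(W[m][:,2]))
    m=box(.35,.85,-.1,.15,.09,.165); 
    print('post',m.sum(),W[m].min(0) if m.any() else'',W[m].max(0) if m.any() else'', np.median(W[m],0))
    m=box(.4,1.,0.0,.5,.287,.302);P=W[m][:,:2]; print('hood top',len(P),cv2.minAreaRect(P.astype(np.float32)), np.median(z[m]))
    m=box(.38,.56,-.38,-.22,.008,.03); P=W[m][:,:2]; print('rest plate',len(P),cv2.minAreaRect(P.astype(np.float32)),np.median(z[m]))
    m=box(.38,.56,-.38,-.22,.045,.07); P=W[m][:,:2]; print('rest rib',len(P),cv2.minAreaRect(P.astype(np.float32)),np.median(z[m]))
    m=box(.3,.9,-.4,-.1,-.02,.02)&(abs(z)<.02); print('bench z',np.median(z[m]))
a=np.load('top.npz')['im'][130:290,160:400]; b=np.load('scene.npz')['im'][190:320,230:450]
a=cv2.resize(a,(780,520)[:2],interpolation=3) if 0 else cv2.resize(a,None,fx=2,fy=2,interpolation=3); b=cv2.resize(b,None,fx=2,fy=2,interpolation=3)
o=np.zeros((585,480,3),np.uint8); o[:320]=a; o[325:585,:440]=b; save('crop1',cv2.resize(o,None,fx=1,fy=1))
```

```text
top brace 1213 ((0.6431487798690796, 0.024621322751045227), (0.13705801963806152, 0.35800814628601074), 64.61947631835938) 0.07387270995481843
post 212 [ 0.48462373 -0.09226417  0.09019221] [0.7763345  0.14877514 0.16473126] [0.69174541 0.05555668 0.10501452]
hood top 13258 ((0.6307294368743896, 0.19678547978401184), (0.3155251145362854, 0.3166787028312683), 7.670661926269531) 0.29291101848593426
rest plate 676 ((0.470472514629364, -0.2993749678134918), (0.17531785368919373, 0.0999845564365387), 63.2327880859375) 0.017082524077667527
rest rib 170 ((0.4683085083961487, -0.30110424757003784), (0.05064889043569565, 0.026175599545240402), 43.1364860534668) 0.05857456560354368
bench z -0.0005094874391584625
scene brace 844 ((0.6583116054534912, 0.032923951745033264), (0.15860390663146973, 0.3539527356624603), 64.33256530761719) 0.07459798980409882
post 239 [ 0.49106882 -0.09614908  0.0900484 ] [0.78148078 0.13278868 0.15206218] [0.70466033 0.06701655 0.10256   ]
hood top 6153 ((0.6370143890380859, 0.19644518196582794), (0.3170035779476166, 0.32069534063339233), 7.420422077178955) 0.2939528125125148
rest plate 482 ((0.4719957709312439, -0.2946162819862366), (0.16831378638744354, 0.15911638736724854), 4.452842712402344) 0.01685004862885542
rest rib 130 ((0.4733165204524994, -0.30067887902259827), (0.05444050207734108, 0.03365261107683182), 48.59650421142578) 0.05760126689923295
bench z 0.0010439800787145348
```

View pics/crop1.png

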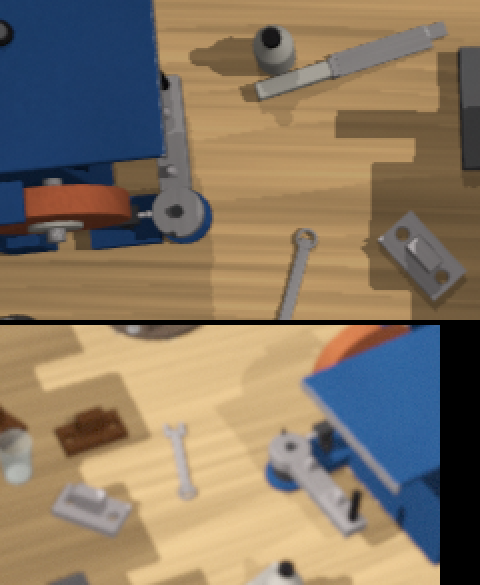

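The crop confirms it: the grey drilled plate with two holes and a rib at top (371,258) is the rest. The handle is the black post at about scene (407,280).

Run:
```python
from h import *
def ray(n,uv,z):
    p=cams.camera_params(n);K=np.array(p["intrinsics"]);r=att(p)@np.linalg.solve(K,[*uv,1]);o=np.array(p["position"]);return (o+r*(z-o[2])/r[2]).round(4)
print('hub top',ray('top',(248.5,235.5),.08),'hub scene',ray('scene',(375,253),.08))
for n in("top","scene"):
    f=np.load(n+'.npz');W=f['W'];im=f['im'].astype(int);z=W[...,2]
    dark=(im.max(-1)<60)
    m=dark&(z>.085)&(z<.155)&(W[...,0]>.6)&(W[...,0]<.8)&(W[...,1]>0)&(W[...,1]<.12)
    print(n,'post',m.sum(),np.median(W[m],0) if m.any() else'', np.argwhere(m).mean(0))
    g=(np.ptp(im,axis=-1)<30)&(im.mean(-1)>70)&(z>.066)&(z<.082)&(W[...,0]>.42)&(W[...,0]<.75)&(W[...,1]>-.05)&(W[...,1]<.12)
    g=cv2.connectedComponentsWithStats(g.astype(np.uint8)); k=1+g[2][1:,4].argmax(); P=W[g[1]==k]
    print('brace',len(P),cv2.minAreaRect(P[:,:2].astype(np.float32)),P.min(0),P.max(0))
    far=P[P[:,0]>.57]; 
    b=np.polyfit(far[:,0],far[:,1],1); print('slope deg',np.degrees(np.arctan(b[0])),b, 'maxx',np.percentile(P[:,0],99.5))
    m=(z>.286)&(z<.302)&(W[...,0]>.4)&(W[...,1]>.0)&(im[...,2]>im[...,0]+20)
    c=cv2.approxPolyDP(cv2.convexHull(W[m][:,:2].astype(np.float32)),.02,True); print('hood hull',c[:,0].round(3).tolist())
```

```text
hub top [0.5151 0.0472 0.08  ] hub scene [0.5309 0.0441 0.08  ]
top post 17 [0.69154895 0.06816018 0.1036649 ] [171.05882353 242.        ]
brace 986 ((0.5964846014976501, 0.050843603909015656), (0.22788074612617493, 0.07001595944166183), 2.165753126144409) [0.48289484 0.01251855 0.0662415 ] [0.71030569 0.08282819 0.08129092]
slope deg 4.160142881543798 [0.07273606 0.01027986] maxx 0.7074775130920989
hood hull [[0.8059999942779541, 0.06599999964237213], [0.7599999904632568, 0.3700000047683716], [0.5260000228881836, 0.3409999907016754], [0.46000000834465027, 0.2879999876022339], [0.5600000023841858, 0.03200000151991844]]
scene post 32 [0.70443963 0.0700447  0.11704732] [280.59375 406.78125]
brace 705 ((0.6022281646728516, 0.05273300036787987), (0.23340584337711334, 0.07428213208913803), 3.4849298000335693) [0.48543924 0.01111474 0.06604584] [0.7183566  0.09571699 0.08199799]
slope deg 5.815715694593595 [ 0.10185342 -0.0040171 ] maxx 0.7162683563434158
hood hull [[0.8119999766349792, 0.06400000303983688], [0.7699999809265137, 0.367000013589859], [0.5239999890327454, 0.33000001311302185], [0.4970000088214874, 0.289000004529953], [0.5680000185966492, 0.03400000184774399]]
```

Call:
play_rows --targets '[[[-0.03,0.002,0,10],[-0.06,0.004,0,20],[-0.093,0.006,0,30],[-0.093,0.006,0,40],[-0.093,0.006,0,50]]]'

```text
t: 1.32
eef_pos: [0.112, 0.6661, 0.4046]
ee_rot: [-3.142, -0.0, -1.183]
force: [-0.2, -0.2, 0.4]
width: 0.0877
```

Call:
play_rows --targets '[[[0,0,0,8],[0,0,0,15.1],[-0.06,0,0,15.1],[-0.12,0,0,15.1]]]'

```text
t: 1.82
eef_pos: [0.0667, 0.7777, 0.4059]
ee_rot: [-3.141, 0.001, -1.443]
force: [0.0, 1.5, 0.1]
width: 0.0875
```

```bash
cat > s.py <<'E'
from h import *
s=arm.get_state();R=Ro.from_euler('xyz',s['ee_rot']).as_matrix()
print(s['t'],'q',s['q'].round(3),'p',s['eef_pos'].round(4),'F',s['force'].round(1),'w',round(s['width'],4));print('tool x,y,z cols\n',R.round(3));print('grasp',(s['eef_pos']+.159*R[:,2]).round(4))
E
python3 s.py
```

```text
1.825 q [ 1.734  0.534  0.292  0.    -1.328 -1.605] p [0.0667 0.7777 0.4059] F [0.  1.5 0.1] w 0.0875
tool x,y,z cols
 [[ 0.128 -0.992  0.   ]
 [-0.992 -0.128  0.001]
 [-0.001 -0.    -1.   ]]
grasp [0.0667 0.778  0.2469]
```

Call:
play_rows --targets '[[[-0.06,0,0,0],[-0.12,0,0,0],[-0.18,0,0,0],[-0.24,0,0,0],[-0.24,0,0,0]]]'

```text
t: 2.45
eef_pos: [0.0339, 0.9976, 0.3846]
ee_rot: [-3.138, 0.003, -1.441]
force: [3.0, 9.5, 5.4]
width: 0.0876
```

```bash
python3 s.py
```

```text
2.45 q [ 1.731  1.057  1.252  0.004 -1.762 -1.601] p [0.0339 0.9976 0.3846] F [3.  9.5 5.4] w 0.0876
tool x,y,z cols
 [[ 0.129 -0.992  0.003]
 [-0.992 -0.129  0.004]
 [-0.003 -0.003 -1.   ]]
grasp [0.0344 0.9982 0.2256]
```

Call:
play_rows --targets '[[[-0.0,0,0,0]]]'

```text
t: 2.58
eef_pos: [0.0349, 0.9953, 0.3953]
ee_rot: [-3.137, 0.014, -1.442]
force: [0.5, 0.1, 0.4]
width: 0.0878
```

```bash
python3 s.py
```

```text
2.575 q [ 1.731  1.045  1.249  0.005 -1.76  -1.601] p [0.0349 0.9953 0.3953] F [0.5 0.1 0.4] w 0.0878
tool x,y,z cols
 [[ 0.129 -0.992  0.003]
 [-0.992 -0.128  0.015]
 [-0.014 -0.005 -1.   ]]
grasp [0.0354 0.9977 0.2363]
```

Call:
play_rows --targets '[[[-0.05,0,0,0],[-0.1,0,0,0],[-0.1,0,0,0]]]'

```text
t: 2.95
eef_pos: [0.0196, 1.0149, 0.3775]
ee_rot: [-3.124, 0.07, -1.441]
force: [0.5, 0.2, -1.3]
width: 0.0874
```

```bash
python3 s.py
```

```text
2.95 q [ 1.746  1.067  1.249  0.02  -1.683 -1.613] p [0.0196 1.0149 0.3775] F [ 0.5  0.2 -1.3] w 0.0874
tool x,y,z cols
 [[ 0.129 -0.992  0.008]
 [-0.989 -0.128  0.072]
 [-0.07  -0.017 -0.997]]
grasp [0.0209 1.0263 0.2189]
```

The arm leans when pushed past its reach. I'll build up the lean this way and check that it stays.

Call:
play_rows --targets '[[[-0.06,0,0,0],[-0.12,0,0,0],[-0.18,0,0,0],[-0.24,0,0,0],[-0.3,0,0,0]]]'

```text
t: 3.58
eef_pos: [-0.0069, 1.0404, 0.3374]
ee_rot: [-3.112, 0.12, -1.44]
force: [-0.1, 1.0, -0.2]
width: 0.0881
```

```bash
python3 s.py
```

```text
3.575 q [ 1.77   1.113  1.251  0.037 -1.591 -1.638] p [-0.0069  1.0404  0.3374] F [-0.1  1.  -0.2] w 0.0881
tool x,y,z cols
 [[ 0.129 -0.992  0.013]
 [-0.984 -0.127  0.122]
 [-0.12  -0.029 -0.992]]
grasp [-0.0047  1.0599  0.1796]
```

Call:
play_rows --targets '[[[0.06,0,0,0],[0.12,0,0,0]]]'

```text
t: 3.82
eef_pos: [0.0027, 0.9632, 0.3248]
ee_rot: [-3.112, 0.117, -1.44]
force: [0.0, 2.8, 1.7]
width: 0.0873
```

```bash
python3 s.py
```

```text
3.825 q [ 1.776  0.871  0.718  0.04  -1.303 -1.656] p [0.0027 0.9632 0.3248] F [0.  2.8 1.7] w 0.0873
tool x,y,z cols
 [[ 0.13  -0.991  0.014]
 [-0.985 -0.127  0.12 ]
 [-0.117 -0.03  -0.993]]
grasp [0.005  0.9823 0.167 ]
```

Call:
play_rows --targets '[[[-0.055,0,-0.025,0],[-0.11,0,-0.05,0],[-0.165,0,-0.075,0],[-0.22,0,-0.1,0],[-0.275,0,-0.125,0]]]'

```text
t: 4.45
eef_pos: [-0.0244, 1.0282, 0.4047]
ee_rot: [-3.101, 0.177, -1.438]
force: [-0.1, 0.8, 0.8]
width: 0.0876
```

```bash
python3 s.py
```

```text
4.45 q [ 1.793  1.05   1.252  0.056 -1.599 -1.658] p [-0.0244  1.0282  0.4047] F [-0.1  0.8  0.8] w 0.0876
tool x,y,z cols
 [[ 0.13  -0.991  0.017]
 [-0.976 -0.125  0.18 ]
 [-0.177 -0.04  -0.983]]
grasp [-0.0218  1.0569  0.2483]
```

Call:
play_rows --targets '[[[-0.055,0,-0.025,0],[-0.11,0,-0.05,0],[-0.165,0,-0.075,0],[-0.22,0,-0.1,0],[-0.275,0,-0.125,0]]]'

```text
t: 5.08
eef_pos: [-0.0444, 1.0223, 0.4428]
ee_rot: [-3.09, 0.226, -1.436]
force: [-0.6, 0.3, 0.3]
width: 0.0873
```

```bash
python3 s.py
```

```text
5.075 q [ 1.817  1.016  1.251  0.076 -1.587 -1.679] p [-0.0444  1.0223  0.4428] F [-0.6  0.3  0.3] w 0.0873
tool x,y,z cols
 [[ 0.131 -0.991  0.021]
 [-0.966 -0.123  0.228]
 [-0.224 -0.05  -0.973]]
grasp [-0.0411  1.0586  0.2881]
```

Call:
play_rows --targets '[[[-0.06,-0.01,-0.01,0],[-0.12,-0.02,-0.02,0],[-0.18,-0.03,-0.03,0],[-0.24,-0.04,-0.04,0],[-0.3,-0.05,-0.05,0]]]'

```text
t: 5.7
eef_pos: [-0.0354, 1.0334, 0.4461]
ee_rot: [-3.079, 0.279, -1.433]
force: [-0.5, -0.0, 0.2]
width: 0.0876
```

Call:
play_rows --targets '[[[-0.06,-0.01,-0.01,0],[-0.12,-0.02,-0.02,0],[-0.18,-0.03,-0.03,0],[-0.24,-0.04,-0.04,0],[-0.3,-0.05,-0.05,0]]]'

```text
t: 6.32
eef_pos: [-0.0285, 1.0411, 0.4573]
ee_rot: [-3.067, 0.332, -1.429]
force: [0.4, 0.4, -0.7]
width: 0.0877
```

Call:
play_rows --targets '[[[-0.06,-0.01,-0.01,0],[-0.12,-0.02,-0.02,0],[-0.18,-0.03,-0.03,0],[-0.24,-0.04,-0.04,0],[-0.3,-0.05,-0.05,0]]]'

```text
t: 6.95
eef_pos: [-0.0231, 1.0456, 0.4748]
ee_rot: [-3.053, 0.386, -1.424]
force: [-0.5, -0.6, 0.9]
width: 0.0873
```

```bash
python3 s.py
```

```text
6.95 q [ 1.799  1.002  1.251  0.12  -1.443 -1.662] p [-0.0231  1.0456  0.4748] F [-0.5 -0.6  0.9] w 0.0873
tool x,y,z cols
 [[ 0.135 -0.99   0.032]
 [-0.917 -0.113  0.384]
 [-0.376 -0.082 -0.923]]
grasp [-0.0179  1.1066  0.328 ]
```

Call:
play_rows --targets '[[[-0.06,0.015,-0.01,0],[-0.12,0.03,-0.02,0],[-0.18,0.045,-0.03,0],[-0.24,0.06,-0.04,0],[-0.3,0.075,-0.05,0]]]'

```text
t: 7.58
eef_pos: [-0.0884, 1.0451, 0.4952]
ee_rot: [-3.043, 0.439, -1.419]
force: [0.7, -0.8, 0.2]
width: 0.0877
```

Call:
play_rows --targets '[[[-0.06,0.015,-0.01,0],[-0.12,0.03,-0.02,0],[-0.18,0.045,-0.03,0],[-0.24,0.06,-0.04,0],[-0.3,0.075,-0.05,0]]]'

```text
t: 8.2
eef_pos: [-0.1433, 1.0396, 0.5192]
ee_rot: [-3.034, 0.493, -1.413]
force: [-0.1, 1.2, -0.0]
width: 0.0877
```

```bash
python3 s.py
```

```text
8.2 q [ 1.926  0.981  1.251  0.202 -1.378 -1.787] p [-0.1433  1.0396  0.5192] F [-0.1  1.2 -0. ] w 0.0877
tool x,y,z cols
 [[ 0.139 -0.99   0.031]
 [-0.87  -0.107  0.482]
 [-0.474 -0.094 -0.876]]
grasp [-0.1383  1.1163  0.3799]
```

Call:
play_rows --targets '[[[-0.06,0.015,-0.01,0],[-0.12,0.03,-0.02,0],[-0.18,0.045,-0.03,0],[-0.24,0.06,-0.04,0],[-0.3,0.075,-0.05,0]]]'

```text
t: 8.82
eef_pos: [-0.1909, 1.0302, 0.5463]
ee_rot: [-3.028, 0.547, -1.406]
force: [-0.6, -0.2, 0.8]
width: 0.0874
```

Call:
play_rows --targets '[[[-0.06,0.015,-0.01,0],[-0.12,0.03,-0.02,0],[-0.18,0.045,-0.03,0],[-0.24,0.06,-0.04,0],[-0.3,0.075,-0.05,6]]]'

```text
t: 9.45
eef_pos: [-0.2319, 1.0173, 0.5764]
ee_rot: [-3.096, 0.61, -1.528]
force: [-0.5, -0.4, -0.5]
width: 0.0876
```

```bash
cat >> s.py <<'E'
import sys
if len(sys.argv)>3:
    X=np.array([float(v) for v in sys.argv[1:4]]); print('grasp->target shift (tool):',(R.T@(X-s['eef_pos']-.159*R[:,2])).round(4))
E
python3 s.py .70 -.06 .22
```

```text
9.45 q [ 2.025  0.947  1.251  0.282 -1.33  -1.987] p [-0.2319  1.0173  0.5764] F [-0.5 -0.4 -0.5] w 0.0876
tool x,y,z cols
 [[ 0.035 -0.999  0.021]
 [-0.819 -0.017  0.574]
 [-0.573 -0.037 -0.819]]
grasp [-0.2286  1.1086  0.4462]
grasp->target shift (tool): [ 1.1193 -0.8994 -0.4663]
```

Call:
play_rows --targets '[[[0.03,-0.038,-0.018,0],[0.06,-0.076,-0.036,0],[0.09,-0.114,-0.054,0],[0.12,-0.152,-0.073,0],[0.151,-0.19,-0.091,0]]]'

```text
t: 10.07
eef_pos: [-0.0363, 0.8432, 0.5726]
ee_rot: [-3.095, 0.612, -1.526]
force: [0.3, 0.7, 0.6]
width: 0.0873
```

Call:
play_rows --targets '[[[0.03,-0.038,-0.018,0],[0.06,-0.076,-0.036,0],[0.09,-0.114,-0.054,0],[0.12,-0.152,-0.073,0],[0.151,-0.19,-0.091,0]]]'

```text
t: 10.7
eef_pos: [0.1567, 0.6713, 0.5673]
ee_rot: [-3.095, 0.611, -1.525]
force: [0.7, 0.4, -0.0]
width: 0.0875
```

Call:
play_rows --targets '[[[0.03,-0.038,-0.018,0],[0.06,-0.076,-0.036,0],[0.09,-0.114,-0.054,0],[0.12,-0.152,-0.073,0],[0.151,-0.19,-0.091,0]]]'

```text
t: 11.32
eef_pos: [0.3499, 0.4991, 0.5627]
ee_rot: [-3.094, 0.612, -1.524]
force: [0.7, 0.2, -0.3]
width: 0.0877
```

```bash
python3 s.py .603 -.04 .37
python3 - <<'E'
from h import *
for q in("oil","jar"): print(q,[(np.round(r["xyz"],3).tolist(),round(r["score"],2)) for r in finder.find_in("scene",q)])
E
```

```text
11.325 q [ 1.207  0.037 -0.027 -0.233 -0.932 -1.092] p [0.3499 0.4991 0.5627] F [ 0.7  0.2 -0.3] w 0.0877
tool x,y,z cols
 [[ 0.038 -0.999  0.021]
 [-0.818 -0.019  0.575]
 [-0.574 -0.039 -0.818]]
grasp [0.3532 0.5905 0.4326]
grasp->target shift (tool): [ 0.5612 -0.2349 -0.3062]
oil [([0.783, -0.084, 0.069], 0.7), ([0.459, -0.552, 0.019], 0.55)]
jar [([0.703, -0.381, 0.03], 0.34), ([0.607, 0.058, 0.073], 0.21)]
```

Call:
play_rows --targets '[[[0.037,-0.016,-0.02,0],[0.074,-0.032,-0.04,0],[0.111,-0.048,-0.061,0],[0.149,-0.063,-0.082,0],[0.187,-0.078,-0.102,0]]]'

```text
t: 12.05
eef_pos: [0.4319, 0.2892, 0.5417]
ee_rot: [-3.094, 0.611, -1.524]
force: [0.9, 0.7, -0.4]
width: 0.0872
```

Call:
play_rows --targets '[[[0.037,-0.016,-0.02,0],[0.074,-0.032,-0.04,0],[0.111,-0.048,-0.061,0],[0.149,-0.063,-0.082,0],[0.187,-0.078,-0.102,0]]]'

```text
t: 12.68
eef_pos: [0.5149, 0.0791, 0.5209]
ee_rot: [-3.094, 0.611, -1.524]
force: [0.6, 0.7, -0.1]
width: 0.0876
```

Call:
play_rows --targets '[[[0.037,-0.016,-0.02,0],[0.074,-0.032,-0.04,0],[0.111,-0.048,-0.061,0],[0.149,-0.063,-0.082,0],[0.187,-0.078,-0.102,0]]]'

```text
t: 13.3
eef_pos: [0.598, -0.1309, 0.4999]
ee_rot: [-3.095, 0.61, -1.525]
force: [1.8, -0.1, 0.1]
width: 0.0871
```

```bash
python3 s.py .697 .01 .20
python3 - <<'E'
from h import *
im,d,W=cloud('wrist'); save('w1',im)
print([(np.round(r["xyz"],3).tolist(),round(r["score"],2)) for r in finder.find_in("wrist","brace_handle")])
E
```

```text
13.3 q [-0.145  0.271  0.259 -0.609 -1.624  0.163] p [ 0.598  -0.1309  0.4999] F [ 1.8 -0.1  0.1] w 0.0871
tool x,y,z cols
 [[ 0.038 -0.999  0.021]
 [-0.819 -0.019  0.574]
 [-0.573 -0.039 -0.819]]
grasp [ 0.6013 -0.0397  0.3697]
grasp->target shift (tool): [ 0.0602 -0.0901  0.1695]
[([0.594, 0.054, 0.079], 0.91)]
```

View pics/w1.png

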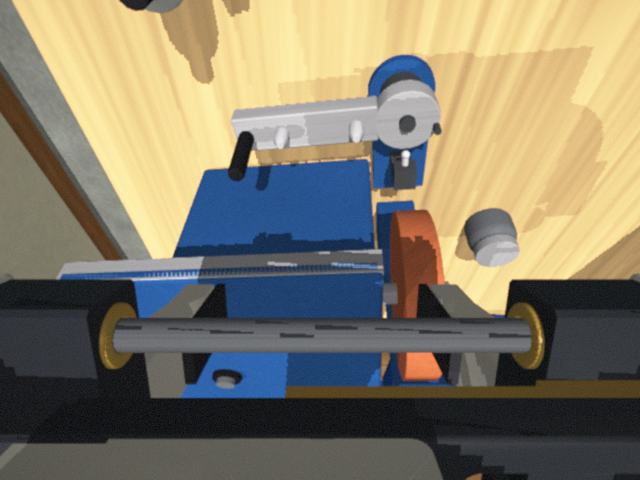

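The wrist view shows the brace with two pegs, the black handle running from base (244,135) to top (236,177), the hub at (407,120) and the lip at row 265. I'll compute the handle and hub positions from this.

Run:
```python
from h import *
im,d,W=cloud('wrist'); np.savez('w1.npz',W=W,im=im); im=im.astype(int)
m=np.zeros((480,640),bool); m[128:184,222:262]=1
m&=(im.max(-1)<60)&np.isfinite(W[...,2]); P=W[m]; print(m.sum(),np.median(P,0),np.percentile(P,[3,97],axis=0))
for z0 in(.09,.105,.12,.135):
    Q=P[abs(P[:,2]-z0)<.008]; print(z0,len(Q),np.median(Q,0), np.percentile(Q[:,0],[2,98]))
s=np.zeros_like(m); s[75:160,370:450]=1; s&=(np.ptp(im,axis=-1)<25)&(im.mean(-1)>90)&(W[...,2]>.07)&(W[...,2]<.1); P=W[s]; print('hub',s.sum(),P.min(0),P.max(0),np.median(P[:,2]),cv2.minEnclosingCircle(P[:,:2].astype(np.float32)))
b=np.zeros_like(m); b[95:165,225:365]=1; b&=(np.ptp(im,axis=-1)<25)&(im.mean(-1)>90)&(abs(W[...,2]-.075)<.006);P=W[b];print('bar',b.sum(),cv2.minAreaRect(P[:,:2].astype(np.float32)),np.median(P[:,2]))
for n,sl in(('peg1',(slice(122,150),slice(272,290))),('peg2',(slice(115,145),slice(347,364)))):
    Q=W[sl].reshape(-1,3);Q=Q[(Q[:,2]>.085)&(Q[:,2]<.105)];print(n,len(Q),np.median(Q,0) if len(Q) else'')
```

```text
690 [0.69471836 0.06891216 0.12228059] [[0.68869504 0.06688603 0.08222501]
 [0.70244149 0.07838889 0.14515909]]
0.09 128 [0.69401672 0.06854697 0.08991282] [0.68849301 0.70244864]
0.105 125 [0.69394187 0.068421   0.10473376] [0.68867685 0.70252089]
0.12 138 [0.69423992 0.06835032 0.1199461 ] [0.68873708 0.70193748]
0.135 164 [0.69397494 0.06868003 0.13587297] [0.68840703 0.70239478]
hub 3069 [0.48155592 0.01355269 0.07006304] [0.55877347 0.08980137 0.08701327] 0.07469502105048881 ((0.5219436287879944, 0.050669290125370026), 0.040521033108234406)
bar 3836 ((0.6359995007514954, 0.0660964697599411), (0.15000227093696594, 0.04457857087254524), 8.686429023742676) 0.07458897008753368
peg1 165 [0.65471581 0.06558573 0.09362021]
peg2 193 [0.57276809 0.0538742  0.09386111]
```

```bash
python3 s.py .6934 .0146 .205; python3 -c "
from h import *
p=cams.camera_params('wrist');print(p['position'])"
```

```text
13.45 q [-0.146  0.272  0.258 -0.608 -1.623  0.161] p [ 0.5983 -0.1314  0.4983] F [-0.1  0.3  0.5] w 0.0874
tool x,y,z cols
 [[ 0.034 -0.999  0.02 ]
 [-0.819 -0.016  0.574]
 [-0.573 -0.036 -0.819]]
grasp [ 0.6015 -0.0402  0.3681]
grasp->target shift (tool): [ 0.0518 -0.0869  0.1668]
[ 0.60097148 -0.17861391  0.44034206]
```

Call:
play_rows --targets '[[[0.013,-0.022,0.042,0],[0.026,-0.044,0.084,0],[0.039,-0.066,0.126,0],[0.052,-0.087,0.167,0],[0.052,-0.087,0.167,0]]]'

```text
t: 14.08
eef_pos: [0.6899, -0.0724, 0.3322]
ee_rot: [-3.103, 0.612, -1.528]
force: [-1.7, -1.0, 0.4]
width: 0.0874
```

```bash
python3 s.py .6955 .072 .123
python3 - <<'E'
from h import *
im,d,W=cloud('wrist'); save('w2',im); im=im.astype(int)
m=(im.max(-1)<60)&(abs(W[...,2]-.115)<.025)&(abs(W[...,0]-.695)<.03)&(abs(W[...,1]-.07)<.03);P=W[m];print(m.sum(),np.median(P,0),np.percentile(P,[3,97],axis=0))
E
```

```text
14.075 q [-0.047  0.484  0.207 -0.629 -1.358  0.235] p [ 0.6899 -0.0724  0.3322] F [-1.7 -1.   0.4] w 0.0874
tool x,y,z cols
 [[ 0.035 -0.999  0.014]
 [-0.818 -0.021  0.575]
 [-0.574 -0.031 -0.818]]
grasp [0.692  0.0191 0.2022]
grasp->target shift (tool): [ 0.0023 -0.0021  0.0952]
1466 [0.69684054 0.06850829 0.11793019] [[0.68889815 0.06675672 0.09209089]
 [0.70499893 0.07360865 0.1389942 ]]
```

View pics/w2.png

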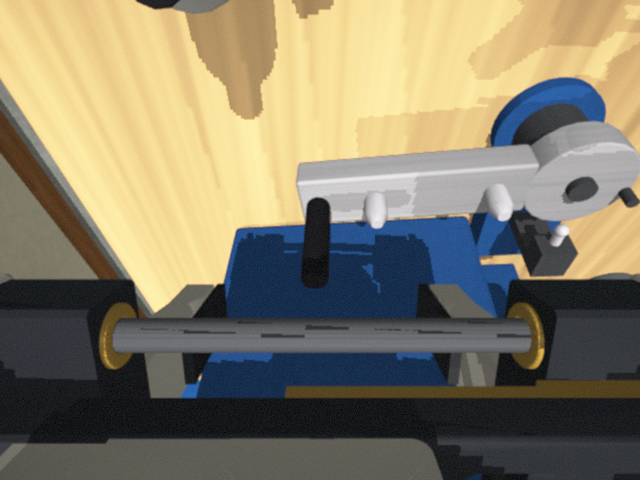

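The handle sits centred between the fingers at (316,240). I'll go in along the tool axis.

Call:
play_rows --targets '[[[0.001,-0.002,0.025,0],[0.002,-0.004,0.05,0],[0.002,-0.004,0.075,0],[0.002,-0.004,0.095,0],[0.002,-0.004,0.095,0]]]'

```text
t: 14.75
eef_pos: [0.6956, -0.021, 0.2579]
ee_rot: [-3.095, 0.611, -1.524]
force: [-0.2, 0.4, 0.1]
width: 0.0877
```

Call:
play_rows --targets '[[[0,0,0,0],[0,0,0,0],[0,0,0,0],[0,0,0,0],[0,0,0,0]]]' --grip 255 --newtons 35

```text
t: 15.38
eef_pos: [0.696, -0.0218, 0.2579]
ee_rot: [-3.095, 0.611, -1.525]
force: [-0.6, -0.8, -0.2]
width: 0.043
```

```bash
python3 s.py
```

```text
15.375 q [ 0.021  0.542  0.133 -0.661 -1.207  0.267] p [ 0.696  -0.0218  0.2579] F [-0.6 -0.8 -0.2] w 0.043
tool x,y,z cols
 [[ 0.037 -0.999  0.021]
 [-0.819 -0.019  0.574]
 [-0.573 -0.038 -0.818]]
grasp [0.6993 0.0695 0.1277]
```

Call:
play_rows --targets '[[[0,0,0,0],[0,0,0,0],[0,0,0,0]]]'

```text
t: 15.75
eef_pos: [0.6948, -0.0217, 0.2576]
ee_rot: [-3.099, 0.611, -1.526]
force: [-4.7, -1.4, 3.2]
width: 0.0174
```

```bash
python3 s.py
python3 - <<'E'
from h import *
s=arm.get_state();R=Ro.from_euler('xyz',s['ee_rot']).as_matrix()
f=lambda a:.182*np.array([np.cos(np.radians(a)),np.sin(np.radians(a)),0])
A=[8.7]+list(np.linspace(8.7,-81,16)[1:])
for k in(0,5,10):
    print([(R.T@(f(a)-f(A[k]))).round(3).tolist()+[0] for a in A[k+1:k+6]])
E
```

```text
15.75 q [ 0.022  0.542  0.131 -0.661 -1.21   0.267] p [ 0.6948 -0.0217  0.2576] F [-4.7 -1.4  3.2] w 0.0174
tool x,y,z cols
 [[ 0.037 -0.999  0.017]
 [-0.818 -0.021  0.575]
 [-0.574 -0.035 -0.818]]
grasp [0.6974 0.0696 0.1274]
[[0.016, -0.001, -0.011, 0], [0.031, -0.001, -0.022, 0], [0.046, 0.001, -0.033, 0], [0.061, 0.006, -0.043, 0], [0.076, 0.012, -0.054, 0]]
[[0.014, 0.008, -0.01, 0], [0.027, 0.018, -0.02, 0], [0.039, 0.03, -0.029, 0], [0.05, 0.043, -0.037, 0], [0.06, 0.057, -0.044, 0]]
[[0.009, 0.016, -0.007, 0], [0.016, 0.032, -0.012, 0], [0.021, 0.05, -0.017, 0], [0.025, 0.068, -0.021, 0], [0.028, 0.087, -0.023, 0]]
```

Gripped (17 mm). Now I'll swing the brace along the arc.

Call:
play_rows --targets '[[[0.016,-0.001,-0.011,0],[0.031,-0.001,-0.022,0],[0.046,0.001,-0.033,0],[0.061,0.006,-0.043,0],[0.076,0.012,-0.054,0]]]'

```text
t: 16.38
eef_pos: [0.685, -0.1156, 0.2573]
ee_rot: [-3.097, 0.612, -1.526]
force: [-3.0, 4.5, -0.6]
width: 0.017
```

```bash
python3 s.py
```

```text
16.375 q [-0.111  0.563  0.16  -0.64  -1.289  0.363] p [ 0.685  -0.1156  0.2573] F [-3.   4.5 -0.6] w 0.017
tool x,y,z cols
 [[ 0.036 -0.999  0.019]
 [-0.818 -0.019  0.575]
 [-0.575 -0.036 -0.818]]
grasp [ 0.6879 -0.0241  0.1273]
```

Call:
play_rows --targets '[[[0.014,0.008,-0.01,0],[0.027,0.018,-0.02,0],[0.039,0.03,-0.029,0],[0.05,0.043,-0.037,0],[0.06,0.057,-0.044,0]]]'

```text
t: 17.0
eef_pos: [0.6312, -0.1936, 0.258]
ee_rot: [-3.088, 0.606, -1.525]
force: [7.7, -4.8, -4.9]
width: 0.0167
```

```bash
python3 s.py
```

```text
17.0 q [-0.231  0.532  0.1   -0.618 -1.319  0.475] p [ 0.6312 -0.1936  0.258 ] F [ 7.7 -4.8 -4.9] w 0.0167
tool x,y,z cols
 [[ 0.038 -0.999  0.027]
 [-0.821 -0.016  0.57 ]
 [-0.569 -0.044 -0.821]]
grasp [ 0.6355 -0.1029  0.1274]
```

Call:
play_rows --targets '[[[0.009,0.016,-0.007,0],[0.016,0.032,-0.012,0],[0.021,0.05,-0.017,0],[0.025,0.068,-0.021,0],[0.028,0.087,-0.023,0]]]'

```text
t: 17.62
eef_pos: [0.5488, -0.2356, 0.2594]
ee_rot: [-3.073, 0.593, -1.522]
force: [52.9, -7.8, -21.0]
width: 0.0144
```

```bash
python3 s.py
```

```text
17.625 q [-0.323  0.456 -0.035 -0.601 -1.3    0.581] p [ 0.5488 -0.2356  0.2594] F [ 52.9  -7.8 -21. ] w 0.0144
tool x,y,z cols
 [[ 0.04  -0.998  0.042]
 [-0.828 -0.01   0.561]
 [-0.559 -0.057 -0.827]]
grasp [ 0.5554 -0.1464  0.1279]
```

At the stop (53 N reaction). I'll ease off, open and check.

Call:
play_rows --targets '[[[0,-0.012,0,0],[0,-0.012,0,0]]]'

```text
t: 17.88
eef_pos: [0.5569, -0.235, 0.259]
ee_rot: [-3.088, 0.597, -1.524]
force: [3.4, -23.5, -3.8]
width: 0.0142
```

Call:
play_rows --targets '[[[0,0,0,0],[0,0,0,0],[0,0,0,0],[0,0,0,0]]]' --grip 0

```text
t: 18.38
eef_pos: [0.5557, -0.228, 0.2575]
ee_rot: [-3.095, 0.611, -1.524]
force: [-1.6, -0.2, 0.3]
width: 0.0486
```

Call:
play_rows --targets '[[[0,0,-0.03,0],[0,0,-0.07,0],[0,0,-0.12,0],[0,0,-0.17,0],[0,0,-0.17,0]]]'

```text
t: 19.0
eef_pos: [0.5524, -0.3277, 0.4001]
ee_rot: [-3.089, 0.606, -1.523]
force: [0.4, 0.9, -1.3]
width: 0.0873
```

```bash
python3 s.py
python3 - <<'E'
from h import *
im,d,W=cloud('wrist'); save('w3',im); np.savez('w3.npz',W=W,im=im)
E
```

```text
19.0 q [-0.445  0.422  0.241 -0.556 -1.642  0.509] p [ 0.5524 -0.3277  0.4001] F [ 0.4  0.9 -1.3] w 0.0873
tool x,y,z cols
 [[ 0.04  -0.999  0.026]
 [-0.821 -0.018  0.571]
 [-0.57  -0.044 -0.821]]
grasp [ 0.5565 -0.2369  0.2697]
```

View pics/w3.png

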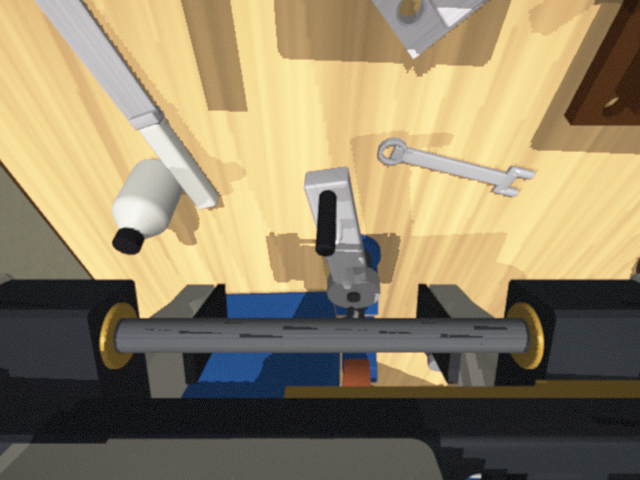

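Run:
```python
from h import *
f=np.load('w3.npz');W=f['W'];im=f['im'].astype(int)
H=np.array([.516,.048])
m=(im.max(-1)<60)&(abs(W[...,2]-.11)<.025)&(abs(W[...,0]-.556)<.04)&(abs(W[...,1]+.13)<.04);P=W[m];print('post',m.sum(),np.median(P,0),np.percentile(P,[3,97],axis=0))
b=(np.ptp(im,axis=-1)<25)&(im.mean(-1)>90)&(abs(W[...,2]-.075)<.006)&(W[...,1]<0)&(W[...,1]>-.17)&(abs(W[...,0]-.54)<.07);P=W[b];print('bar',b.sum(),cv2.minAreaRect(P[:,:2].astype(np.float32)),np.median(P[:,2]))
im,d,W=cloud('top'); np.savez('top2.npz',W=W,im=im); save('top2',im[130:290,160:400].repeat(3,0).repeat(3,1)); im=im.astype(int)
b=(np.ptp(im,axis=-1)<30)&(im.mean(-1)>90)&(abs(W[...,2]-.075)<.006)&(W[...,1]<0)&(W[...,1]>-.17)&(abs(W[...,0]-.54)<.07);P=W[b];print('top bar',b.sum(),cv2.minAreaRect(P[:,:2].astype(np.float32)) if b.sum()>5 else '')
# hood lip angle fine fit from top
z=W[...,2]; m=(z>.286)&(z<.302)&(W[...,0]>.58)&(W[...,0]<.79)
e=[]
for x0 in np.arange(.58,.79,.01):
    k=m&(abs(W[...,0]-x0)<.005)
    if k.sum()>3: e.append((x0,np.percentile(W[...,1][k],1)))
e=np.array(e); p=np.polyfit(e[:,0],e[:,1],1); print('lip',np.degrees(np.arctan(p[0])),p)
print(arm.get_state()['t'])
```

```text
post 674 [ 0.5569466  -0.13558533  0.11161001] [[ 0.5497986  -0.13716873  0.08637729]
 [ 0.56407638 -0.13239144  0.13375179]]
bar 2587 ((0.5437590479850769, -0.0696968361735344), (0.04398244246840477, 0.14906884729862213), 12.572111129760742) 0.07458510767439486
top bar 591 ((0.5432329177856445, -0.07025574892759323), (0.04392606019973755, 0.1498001366853714), 12.418272018432617)
lip 7.3974851884271295 [ 0.12983269 -0.04122518]
19.1
```

View pics/top2.png

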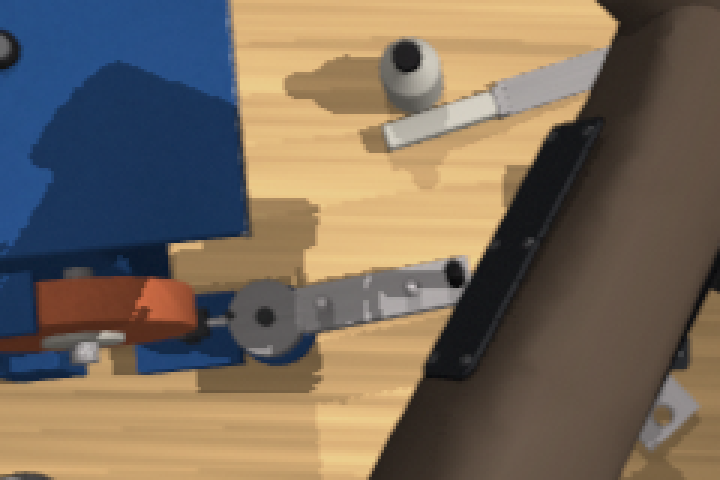

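Brace direction is -77.5° against a predicted -77.6°, so it is home. Seat is at about (0.5385, -0.0475). Next I move to the far side, where pushing against the inner reach limit should stand the tool up again.

Call:
play_rows --targets '[[[-0.047,-0.002,0.008,0],[-0.093,-0.003,0.016,0],[-0.14,-0.005,0.024,0],[-0.186,-0.006,0.032,0],[-0.233,-0.008,0.04,0]]]'

```text
t: 19.73
eef_pos: [0.552, -0.1097, 0.4968]
ee_rot: [-3.097, 0.611, -1.525]
force: [0.6, 0.1, -0.8]
width: 0.0879
```

Call:
play_rows --targets '[[[-0.047,-0.002,0.008,0],[-0.093,-0.003,0.016,0],[-0.14,-0.005,0.024,0],[-0.186,-0.006,0.032,0],[-0.233,-0.008,0.04,0]]]'

```text
t: 20.35
eef_pos: [0.5518, 0.1041, 0.5981]
ee_rot: [-3.097, 0.611, -1.525]
force: [0.6, 0.1, -0.6]
width: 0.0876
```

Call:
play_rows --targets '[[[-0.029,0.019,0.02,0],[-0.059,0.039,0.039,0],[-0.088,0.058,0.059,0],[-0.118,0.078,0.078,0],[-0.147,0.097,0.098,0]]]'

```text
t: 20.98
eef_pos: [0.4506, 0.2782, 0.5978]
ee_rot: [-3.097, 0.61, -1.525]
force: [0.1, 0.4, -0.6]
width: 0.0877
```

Call:
play_rows --targets '[[[-0.029,0.019,0.02,0],[-0.059,0.039,0.039,0],[-0.088,0.058,0.059,0],[-0.118,0.078,0.078,0],[-0.147,0.097,0.098,0]]]'

```text
t: 21.6
eef_pos: [0.3499, 0.4528, 0.5981]
ee_rot: [-3.096, 0.609, -1.524]
force: [0.3, 0.3, -0.4]
width: 0.0878
```

Call:
play_rows --targets '[[[-0.014,0.06,0.007,0],[-0.027,0.12,0.013,0],[-0.041,0.18,0.02,0],[-0.054,0.24,0.026,0],[-0.068,0.3,0.033,0]]]'

```text
t: 22.22
eef_pos: [0.0472, 0.5198, 0.5987]
ee_rot: [-3.095, 0.61, -1.523]
force: [0.4, 2.3, 0.5]
width: 0.0876
```

```bash
python3 s.py
```

```text
22.225 q [ 1.93  -0.171 -0.355  0.301 -0.835 -2.037] p [0.0472 0.5198 0.5987] F [0.4 2.3 0.5] w 0.0876
tool x,y,z cols
 [[ 0.039 -0.999  0.019]
 [-0.819 -0.021  0.573]
 [-0.572 -0.038 -0.819]]
grasp [0.0503 0.6109 0.4685]
```

Call:
play_rows --targets '[[[0.056,0,-0.016,0],[0.112,0,-0.032,0],[0.168,0,-0.048,0],[0.224,0,-0.064,0],[0.28,0,-0.08,0]]]'

```text
t: 22.85
eef_pos: [0.0558, 0.2751, 0.5167]
ee_rot: [-3.092, 0.597, -1.519]
force: [-1.3, -0.8, 1.4]
width: 0.0879
```

```bash
python3 s.py
```

```text
22.85 q [ 2.559 -0.783 -0.874  0.544 -1.195 -2.653] p [0.0558 0.2751 0.5167] F [-1.3 -0.8  1.4] w 0.0879
tool x,y,z cols
 [[ 0.043 -0.999  0.02 ]
 [-0.826 -0.024  0.563]
 [-0.562 -0.041 -0.826]]
grasp [0.059  0.3647 0.3853]
```

Call:
play_rows --targets '[[[0.056,0,-0.016,0],[0.112,0,-0.032,0],[0.168,0,-0.048,0],[0.224,0,-0.064,0]]]'

```text
t: 23.35
eef_pos: [0.1368, 0.249, 0.4609]
ee_rot: [3.123, 0.67, -1.602]
force: [-0.0, 0.8, -0.2]
width: 0.0875
```

```bash
python3 s.py
```

```text
23.35 q [ 2.024 -0.765 -0.953  0.388 -0.803 -2.236] p [0.1368 0.249  0.4609] F [-0.   0.8 -0.2] w 0.0875
tool x,y,z cols
 [[-0.024 -1.     0.001]
 [-0.784  0.02   0.621]
 [-0.621  0.014 -0.784]]
grasp [0.137  0.3477 0.3363]
```

Run:
```python
from h import *
for n in('top','scene'):
    W=np.load(n+'.npz')['W'].reshape(-1,3); W=W[np.isfinite(W[:,2])]
    for x0 in np.arange(-.4,.9,.1):
        k=W[(abs(W[:,0]-x0-.05)<.05)&(W[:,1]<-.5)&(W[:,2]>.12)]
        print(n,round(x0,1), 'nearest y with z>.12:',(np.percentile(k[:,1],99).round(2),k[:,2][k[:,1]>np.percentile(k[:,1],99)-.03].max().round(2)) if len(k)>20 else None, 'maxz y>-1.1:',k[k[:,1]>-1.1][:,2].max().round(2) if (k[:,1]>-1.1).any() else None)
```

```text
top -0.4 nearest y with z>.12: None maxz y>-1.1: None
top -0.3 nearest y with z>.12: None maxz y>-1.1: None
top -0.2 nearest y with z>.12: None maxz y>-1.1: None
top -0.1 nearest y with z>.12: None maxz y>-1.1: None
top -0.0 nearest y with z>.12: None maxz y>-1.1: None
top 0.1 nearest y with z>.12: None maxz y>-1.1: None
top 0.2 nearest y with z>.12: None maxz y>-1.1: None
top 0.3 nearest y with z>.12: None maxz y>-1.1: None
top 0.4 nearest y with z>.12: None maxz y>-1.1: None
top 0.5 nearest y with z>.12: None maxz y>-1.1: None
top 0.6 nearest y with z>.12: (np.float64(-0.97), np.float64(0.2)) maxz y>-1.1: 0.2
top 0.7 nearest y with z>.12: None maxz y>-1.1: 0.16
top 0.8 nearest y with z>.12: (np.float64(-0.56), np.float64(0.14)) maxz y>-1.1: 0.14
scene -0.4 nearest y with z>.12: (np.float64(-0.97), np.float64(0.52)) maxz y>-1.1: 0.52
scene -0.3 nearest y with z>.12: (np.float64(-0.97), np.float64(0.29)) maxz y>-1.1: 0.43
scene -0.2 nearest y with z>.12: (np.float64(-0.97), np.float64(0.29)) maxz y>-1.1: 0.43
scene -0.1 nearest y with z>.12: (np.float64(-0.97), np.float64(0.29)) maxz y>-1.1: 0.39
scene -0.0 nearest y with z>.12: (np.float64(-0.97), np.float64(0.29)) maxz y>-1.1: 0.39
scene 0.1 nearest y with z>.12: (np.float64(-0.97), np.float64(0.29)) maxz y>-1.1: 0.42
scene 0.2 nearest y with z>.12: (np.float64(-0.97), np.float64(0.29)) maxz y>-1.1: 0.43
scene 0.3 nearest y with z>.12: (np.float64(-0.97), np.float64(0.29)) maxz y>-1.1: 0.43
scene 0.4 nearest y with z>.12: (np.float64(-0.97), np.float64(0.29)) maxz y>-1.1: 0.47
scene 0.5 nearest y with z>.12: (np.float64(-0.97), np.float64(0.29)) maxz y>-1.1: 0.47
scene 0.6 nearest y with z>.12: (np.float64(-0.97), np.float64(0.61)) maxz y>-1.1: 0.61
scene 0.7 nearest y with z>.12: (np.float64(-0.97), np.float64(0.61)) maxz y>-1.1: 0.61
scene 0.8 nearest y with z>.12: (np.float64(-0.56), np.float64(0.14)) maxz y>-1.1: 0.14
```

Pushing against the inner limit doesn't restore the tool. I'll use the outer stretch on the -y side instead, high above the shelf (shelf front at y=-0.97, top at or below 0.61).

Call:
play_rows --targets '[[[-0.019,-0.031,-0.023,0],[-0.038,-0.062,-0.045,0],[-0.056,-0.093,-0.068,0],[-0.075,-0.124,-0.09,0],[-0.094,-0.155,-0.113,0]]]'

```text
t: 23.98
eef_pos: [0.2923, 0.2486, 0.6051]
ee_rot: [3.121, 0.671, -1.606]
force: [-0.9, 1.2, 0.8]
width: 0.0877
```

Call:
play_rows --targets '[[[-0.019,-0.031,-0.023,0],[-0.038,-0.062,-0.045,0],[-0.056,-0.093,-0.068,0],[-0.075,-0.124,-0.09,0],[-0.094,-0.155,-0.113,0]]]'

```text
t: 24.6
eef_pos: [0.45, 0.2491, 0.7493]
ee_rot: [3.12, 0.67, -1.608]
force: [0.3, 1.0, 0.3]
width: 0.0878
```

Call:
play_rows --targets '[[[0.024,-0.016,-0.026,0],[0.048,-0.031,-0.051,0],[0.072,-0.047,-0.077,0],[0.096,-0.062,-0.102,0],[0.12,-0.078,-0.128,0]]]'

```text
t: 25.22
eef_pos: [0.5237, 0.0728, 0.7733]
ee_rot: [3.12, 0.671, -1.607]
force: [1.0, 1.5, -0.4]
width: 0.0879
```

Call:
play_rows --targets '[[[0.024,-0.016,-0.026,0],[0.048,-0.031,-0.051,0],[0.072,-0.047,-0.077,0],[0.096,-0.062,-0.102,0],[0.12,-0.078,-0.128,0]]]'

```text
t: 25.85
eef_pos: [0.5983, -0.1027, 0.7977]
ee_rot: [3.12, 0.672, -1.607]
force: [0.0, 1.2, 1.0]
width: 0.0876
```

Call:
play_rows --targets '[[[0.04,0.024,-0.031,0],[0.08,0.048,-0.062,0],[0.119,0.072,-0.093,0],[0.159,0.096,-0.124,0],[0.199,0.12,-0.155,0]]]'

```text
t: 26.48
eef_pos: [0.4712, -0.3525, 0.7973]
ee_rot: [3.12, 0.673, -1.607]
force: [0.4, -0.1, -0.0]
width: 0.0876
```

Call:
play_rows --targets '[[[0.04,0.024,-0.031,0],[0.08,0.048,-0.062,0],[0.119,0.072,-0.093,0],[0.159,0.096,-0.124,0],[0.199,0.12,-0.155,0]]]'

```text
t: 27.1
eef_pos: [0.3309, -0.5565, 0.7577]
ee_rot: [3.135, 0.665, -1.608]
force: [0.9, -0.0, -0.1]
width: 0.0879
```

```bash
python3 s.py
```

```text
27.1 q [-0.976  0.516  1.248 -0.964 -2.69   0.136] p [ 0.3309 -0.5565  0.7577] F [ 0.9 -0.  -0.1] w 0.0879
tool x,y,z cols
 [[-0.029 -0.999  0.016]
 [-0.786  0.033  0.617]
 [-0.617  0.005 -0.787]]
grasp [ 0.3334 -0.4583  0.6327]
```

Call:
play_rows --targets '[[[0.036,0.038,-0.028,0],[0.072,0.077,-0.056,0],[0.107,0.116,-0.083,0],[0.143,0.154,-0.111,0],[0.179,0.193,-0.139,0]]]'

```text
t: 27.72
eef_pos: [0.1463, -0.6777, 0.7042]
ee_rot: [3.139, 0.649, -1.606]
force: [0.6, 0.1, 0.6]
width: 0.088
```

```bash
python3 s.py
```

```text
27.725 q [-1.202  0.628  1.248 -0.628 -2.729  0.656] p [ 0.1463 -0.6777  0.7042] F [0.6 0.1 0.6] w 0.088
tool x,y,z cols
 [[-0.028 -0.999  0.019]
 [-0.796  0.034  0.604]
 [-0.604  0.002 -0.797]]
grasp [ 0.1493 -0.5817  0.5775]
```

Call:
play_rows --targets '[[[0.05,0.028,-0.02,0],[0.1,0.056,-0.04,0],[0.15,0.084,-0.06,0],[0.2,0.112,-0.08,0],[0.25,0.14,-0.1,0]]]'

```text
t: 28.35
eef_pos: [0.025, -0.7832, 0.5941]
ee_rot: [3.136, 0.627, -1.605]
force: [-0.0, -0.1, -0.5]
width: 0.0879
```

```bash
python3 s.py
```

```text
28.35 q [-1.341  0.816  1.248 -0.289 -2.596  1.106] p [ 0.025  -0.7832  0.5941] F [-0.  -0.1 -0.5] w 0.0879
tool x,y,z cols
 [[-0.028 -1.     0.014]
 [-0.809  0.031  0.586]
 [-0.587  0.005 -0.81 ]]
grasp [ 0.0272 -0.69    0.4653]
```

Call:
play_rows --targets '[[[0.035,0,-0.05,0],[0.07,0,-0.1,0],[0.105,0,-0.15,0],[0.14,0,-0.2,0],[0.176,0,-0.25,0]]]'

```text
t: 28.98
eef_pos: [0.0137, -0.8005, 0.575]
ee_rot: [3.131, 0.594, -1.606]
force: [-0.4, -0.0, 0.5]
width: 0.0872
```

```bash
python3 s.py
```

```text
28.975 q [-1.352  0.844  1.251 -0.234 -2.545  1.164] p [ 0.0137 -0.8005  0.575 ] F [-0.4 -0.   0.5] w 0.0872
tool x,y,z cols
 [[-0.029 -1.     0.009]
 [-0.828  0.029  0.559]
 [-0.559  0.009 -0.829]]
grasp [ 0.0151 -0.7116  0.4432]
```

Call:
play_rows --targets '[[[0.04,0,-0.046,0],[0.08,0,-0.092,0],[0.12,0,-0.138,0],[0.16,0,-0.184,0],[0.2,0,-0.23,0]]]'

```text
t: 29.6
eef_pos: [0.0051, -0.823, 0.5446]
ee_rot: [3.126, 0.564, -1.606]
force: [-0.6, -0.4, -0.6]
width: 0.0876
```

```bash
python3 s.py
```

```text
29.6 q [-1.362  0.884  1.251 -0.187 -2.483  1.215] p [ 0.0051 -0.823   0.5446] F [-0.6 -0.4 -0.6] w 0.0876
tool x,y,z cols
 [[-0.03  -1.     0.003]
 [-0.845  0.027  0.535]
 [-0.534  0.014 -0.845]]
grasp [ 0.0055 -0.738   0.4102]
```

Call:
play_rows --targets '[[[0.034,0,-0.051,0],[0.068,0,-0.102,0],[0.102,0,-0.153,0],[0.136,0,-0.204,0],[0.17,0,-0.255,0]]]'

```text
t: 30.22
eef_pos: [-0.0003, -0.8289, 0.5427]
ee_rot: [3.12, 0.531, -1.605]
force: [1.0, 0.8, -0.1]
width: 0.0875
```

Call:
play_rows --targets '[[[0.034,0,-0.051,0],[0.068,0,-0.102,0],[0.102,0,-0.153,0],[0.136,0,-0.204,0],[0.17,0,-0.255,0]]]'

```text
t: 30.85
eef_pos: [-0.0037, -0.8324, 0.5453]
ee_rot: [3.114, 0.497, -1.604]
force: [-0.6, 0.1, -0.1]
width: 0.0878
```

Call:
play_rows --targets '[[[0.034,0,-0.051,0],[0.068,0,-0.102,0],[0.102,0,-0.153,0],[0.136,0,-0.204,0],[0.17,0,-0.255,0]]]'

```text
t: 31.48
eef_pos: [-0.0053, -0.8335, 0.5524]
ee_rot: [3.108, 0.463, -1.603]
force: [0.1, 0.8, -0.6]
width: 0.0874
```

```bash
python3 s.py
```

```text
31.475 q [-1.364  0.88   1.251 -0.108 -2.397  1.278] p [-0.0053 -0.8335  0.5524] F [ 0.1  0.8 -0.6] w 0.0874
tool x,y,z cols
 [[-0.029 -0.999 -0.019]
 [-0.894  0.017  0.447]
 [-0.446  0.03  -0.894]]
grasp [-0.0084 -0.7625  0.4102]
```

Call:
play_rows --targets '[[[0.038,-0.014,-0.046,0],[0.076,-0.028,-0.092,0],[0.114,-0.042,-0.138,0],[0.152,-0.056,-0.184,0],[0.19,-0.07,-0.23,0]]]'

```text
t: 32.1
eef_pos: [0.0321, -0.8407, 0.5469]
ee_rot: [3.104, 0.426, -1.602]
force: [0.7, 0.5, 0.1]
width: 0.0874
```

Call:
play_rows --targets '[[[0.04,-0.014,-0.044,0],[0.08,-0.028,-0.088,0],[0.12,-0.042,-0.132,0],[0.16,-0.056,-0.176,0],[0.2,-0.07,-0.22,0]]]'

```text
t: 32.72
eef_pos: [0.0637, -0.848, 0.5403]
ee_rot: [3.102, 0.388, -1.6]
force: [1.0, -0.3, -0.5]
width: 0.0875
```

Call:
play_rows --targets '[[[0.04,-0.014,-0.044,0],[0.08,-0.028,-0.088,0],[0.12,-0.042,-0.132,0],[0.16,-0.056,-0.176,0],[0.2,-0.07,-0.22,0]]]'

```text
t: 33.35
eef_pos: [0.0912, -0.8518, 0.5396]
ee_rot: [3.102, 0.349, -1.598]
force: [0.7, 1.1, 0.0]
width: 0.0879
```

```bash
python3 s.py
```

```text
33.35 q [-1.258  0.885  1.251 -0.101 -2.276  1.185] p [ 0.0912 -0.8518  0.5396] F [0.7 1.1 0. ] w 0.0879
tool x,y,z cols
 [[-0.026 -0.999 -0.031]
 [-0.939  0.014  0.342]
 [-0.342  0.038 -0.939]]
grasp [ 0.0864 -0.7974  0.3903]
```

Call:
play_rows --targets '[[[0.04,-0.02,-0.043,0],[0.08,-0.04,-0.086,0],[0.12,-0.06,-0.129,0],[0.16,-0.08,-0.172,0],[0.2,-0.1,-0.215,0]]]'

```text
t: 33.98
eef_pos: [0.1311, -0.8522, 0.541]
ee_rot: [3.104, 0.308, -1.597]
force: [0.0, 0.1, -0.0]
width: 0.0878
```

Call:
play_rows --targets '[[[0.04,-0.02,-0.043,0],[0.08,-0.04,-0.086,0],[0.12,-0.06,-0.129,0],[0.16,-0.08,-0.172,0],[0.2,-0.1,-0.215,0]]]'

```text
t: 34.6
eef_pos: [0.1647, -0.8497, 0.5472]
ee_rot: [3.108, 0.266, -1.595]
force: [-0.4, 0.0, -0.1]
width: 0.0878
```

Call:
play_rows --targets '[[[0.04,-0.02,-0.043,0],[0.08,-0.04,-0.086,0],[0.12,-0.06,-0.129,0],[0.16,-0.08,-0.172,0],[0.2,-0.1,-0.215,0]]]'

```text
t: 35.22
eef_pos: [0.1931, -0.8449, 0.5578]
ee_rot: [3.113, 0.223, -1.594]
force: [-0.3, -0.5, -0.4]
width: 0.0876
```

```bash
python3 s.py
```

```text
35.225 q [-1.141  0.86   1.25  -0.087 -2.174  1.079] p [ 0.1931 -0.8449  0.5578] F [-0.3 -0.5 -0.4] w 0.0876
tool x,y,z cols
 [[-0.022 -0.999 -0.023]
 [-0.975  0.017  0.222]
 [-0.222  0.028 -0.975]]
grasp [ 0.1894 -0.8096  0.4028]
```

Call:
play_rows --targets '[[[0.044,-0.02,-0.039,0],[0.088,-0.04,-0.078,0],[0.132,-0.06,-0.117,0],[0.176,-0.08,-0.156,0],[0.22,-0.1,-0.195,0]]]'

```text
t: 35.85
eef_pos: [0.2167, -0.8466, 0.5593]
ee_rot: [3.12, 0.18, -1.593]
force: [0.4, -0.0, 0.5]
width: 0.0873
```

Call:
play_rows --targets '[[[0.044,-0.02,-0.039,0],[0.088,-0.04,-0.078,0],[0.132,-0.06,-0.117,0],[0.176,-0.08,-0.156,0],[0.22,-0.1,-0.195,0]]]'

```text
t: 36.48
eef_pos: [0.2365, -0.8455, 0.5668]
ee_rot: [3.128, 0.135, -1.592]
force: [0.8, -0.5, -0.6]
width: 0.0881
```

Call:
play_rows --targets '[[[0.044,-0.02,-0.039,0],[0.088,-0.04,-0.078,0],[0.132,-0.06,-0.117,0],[0.176,-0.08,-0.156,0],[0.22,-0.1,-0.195,0]]]'

```text
t: 37.1
eef_pos: [0.2532, -0.8421, 0.5791]
ee_rot: [3.137, 0.09, -1.591]
force: [-0.3, -0.2, 0.3]
width: 0.0878
```

Call:
play_rows --targets '[[[0.044,-0.02,-0.039,0],[0.088,-0.04,-0.078,0],[0.132,-0.06,-0.117,0],[0.176,-0.08,-0.156,0],[0.22,-0.1,-0.195,0]]]'

```text
t: 37.72
eef_pos: [0.267, -0.8365, 0.5957]
ee_rot: [-3.136, 0.044, -1.591]
force: [-0.1, -0.8, 0.4]
width: 0.0876
```

```bash
python3 s.py
```

```text
37.725 q [-1.048  0.822  1.25  -0.031 -2.033  1.014] p [ 0.267  -0.8365  0.5957] F [-0.1 -0.8  0.4] w 0.0876
tool x,y,z cols
 [[-0.021 -1.     0.007]
 [-0.999  0.021  0.043]
 [-0.044 -0.006 -0.999]]
grasp [ 0.2681 -0.8295  0.4369]
```

Call:
play_rows --targets '[[[0.042,0,-0.037,0],[0.084,0,-0.074,0],[0.126,0,-0.111,0],[0.168,0,-0.148,0],[0.21,0,-0.185,0]]]'

```text
t: 38.35
eef_pos: [0.2267, -0.8391, 0.6227]
ee_rot: [-3.128, -0.003, -1.592]
force: [-0.4, 0.5, -1.4]
width: 0.0875
```

```bash
python3 s.py .469 -.300 .35
```

```text
38.35 q [-1.087  0.794  1.25  -0.012 -2.018  1.061] p [ 0.2267 -0.8391  0.6227] F [-0.4  0.5 -1.4] w 0.0875
tool x,y,z cols
 [[-0.021 -1.     0.014]
 [-1.     0.021 -0.003]
 [ 0.003 -0.014 -1.   ]]
grasp [ 0.2289 -0.8396  0.4637]
grasp->target shift (tool): [-0.5449 -0.227   0.1152]
```

Call:
play_rows --targets '[[[-0.036,-0.015,0.013,0],[-0.073,-0.03,0.026,0],[-0.109,-0.046,0.039,0],[-0.145,-0.061,0.052,0],[-0.182,-0.076,0.065,0]]]'

```text
t: 38.98
eef_pos: [0.3081, -0.6575, 0.5578]
ee_rot: [-3.127, -0.003, -1.592]
force: [0.7, -0.1, 0.4]
width: 0.0874
```

Call:
play_rows --targets '[[[-0.036,-0.015,0.013,0],[-0.073,-0.03,0.026,0],[-0.109,-0.046,0.039,0],[-0.145,-0.061,0.052,0],[-0.182,-0.076,0.065,0]]]'

```text
t: 39.6
eef_pos: [0.3888, -0.4775, 0.4933]
ee_rot: [-3.127, -0.003, -1.592]
force: [1.2, -0.8, 0.1]
width: 0.088
```

Call:
play_rows --targets '[[[-0.036,-0.015,0.013,9],[-0.073,-0.03,0.026,18],[-0.109,-0.046,0.039,27],[-0.145,-0.061,0.052,36],[-0.182,-0.076,0.065,45]]]'

```text
t: 40.22
eef_pos: [0.4695, -0.2975, 0.4289]
ee_rot: [-3.129, 0.008, -2.382]
force: [0.5, -0.1, 0.2]
width: 0.0877
```

```bash
python3 s.py .469 -.300 .05
python3 - <<'E'
from h import *
im,d,W=cloud('wrist'); save('w4',im); z=W[...,2]
c=(abs(W[...,0]-.47)<.09)&(abs(W[...,1]+.3)<.09)&(np.ptp(im.astype(int),axis=-1)<40)
for n,a,b in(('plate',.012,.024),('rib',.05,.066)):
    m=c&(z>a)&(z<b); P=W[m]; g=cv2.connectedComponentsWithStats(m.astype(np.uint8)); k=1+g[2][1:,4].argmax(); P=W[g[1]==k]
    print(n,len(P),cv2.minAreaRect(P[:,:2].astype(np.float32)),np.median(P[:,2]))
E
```

```text
40.225 q [-2.120e-01  1.430e-01 -2.220e-01  1.000e-03 -1.191e+00 -6.000e-01] p [ 0.4695 -0.2975  0.4289] F [ 0.5 -0.1  0.2] w 0.0877
tool x,y,z cols
 [[-0.725 -0.688  0.014]
 [-0.688  0.725 -0.004]
 [-0.008 -0.013 -1.   ]]
grasp [ 0.4718 -0.2981  0.2699]
grasp->target shift (tool): [0.0051 0.0034 0.2198]
plate 4772 ((0.4685412645339966, -0.2991441488265991), (0.12015264481306076, 0.06405521929264069), 43.79710006713867) 0.01750694870332653
rib 1449 ((0.4685010612010956, -0.299165815114975), (0.052389319986104965, 0.025956561788916588), 43.16170883178711) 0.05933741973274026
```

View pics/w4.png

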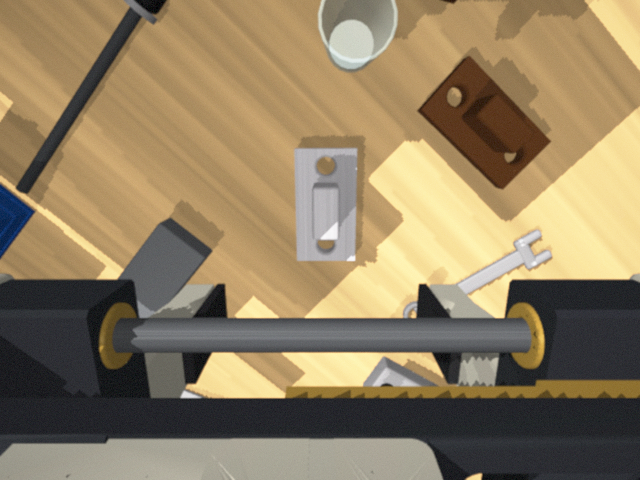

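The wrist view confirms the grey rest, with holes at (325,165) and (325,243), aligned with the jaws (long axis 43.7°). I'll descend and grip.

Call:
play_rows --targets '[[[0.005,0.004,0.055,0],[0.005,0.004,0.11,0],[0.005,0.004,0.165,0],[0.005,0.004,0.205,0],[0.005,0.004,0.224,0]]]'

```text
t: 40.9
eef_pos: [0.4652, -0.3, 0.2026]
ee_rot: [-3.132, 0.006, -2.377]
force: [-0.1, 0.5, 0.2]
width: 0.0879
```

Call:
play_rows --targets '[[[0,0,0,0],[0,0,0,0],[0,0,0,0],[0,0,0,0],[0,0,0,0]]]' --grip 255 --newtons 40

```text
t: 41.52
eef_pos: [0.4662, -0.3001, 0.2055]
ee_rot: [-3.128, 0.008, -2.377]
force: [-0.0, -0.6, -0.3]
width: 0.0431
```

Call:
play_rows --targets '[[[0,0,0,0],[0,0,0,0],[0,0,0,0]]]'

```text
t: 41.9
eef_pos: [0.466, -0.2999, 0.2051]
ee_rot: [-3.13, 0.007, -2.377]
force: [-1.9, 2.7, 6.4]
width: 0.0259
```

```bash
python3 s.py
```

```text
41.9 q [-0.218  0.371 -0.499  0.001 -0.686 -0.589] p [ 0.466  -0.2999  0.2051] F [-1.9  2.7  6.4] w 0.0259
tool x,y,z cols
 [[-0.722 -0.692  0.013]
 [-0.692  0.722 -0.003]
 [-0.007 -0.012 -1.   ]]
grasp [ 0.4681 -0.3005  0.0461]
```

Call:
play_rows --targets '[[[0,0,-0.02,0],[0,0,-0.05,0],[0,0,-0.09,0],[0,0,-0.13,0],[0,0,-0.15,0]]]'

```text
t: 42.52
eef_pos: [0.464, -0.2995, 0.3563]
ee_rot: [-3.128, 0.009, -2.377]
force: [0.8, 0.5, -5.1]
width: 0.0256
```

Call:
play_rows --targets '[[[-0.04,0.024,0,-10],[-0.085,0.05,0,-20],[-0.13,0.077,0,-30],[-0.175,0.104,0,-40],[-0.21,0.125,0,-50]]]'

```text
t: 43.15
eef_pos: [0.5289, -0.0621, 0.3539]
ee_rot: [-3.129, -0.004, -1.498]
force: [-0.1, -0.7, -4.5]
width: 0.0257
```

Call:
play_rows --targets '[[[0,0,0,-8.7],[0,0,0,-8.7]]]'

```text
t: 43.4
eef_pos: [0.5288, -0.0635, 0.3539]
ee_rot: [-3.131, -0.006, -1.353]
force: [-0.0, 0.5, -5.5]
width: 0.0258
```

```bash
python3 s.py .5385 -.0475 .196
python3 - <<'E'
from h import *
im,d,W=cloud('wrist'); save('w5',im); np.savez('w5.npz',W=W,im=im)
E
```

```text
43.4 q [ 0.252  0.162 -0.383  0.008 -1.016 -0.038] p [ 0.5288 -0.0635  0.3539] F [-0.   0.5 -5.5] w 0.0258
tool x,y,z cols
 [[ 0.216 -0.976  0.012]
 [-0.976 -0.216 -0.004]
 [ 0.006 -0.011 -1.   ]]
grasp [ 0.5307 -0.0641  0.1949]
grasp->target shift (tool): [-0.0145 -0.0113 -0.0011]
```

View pics/w5.png

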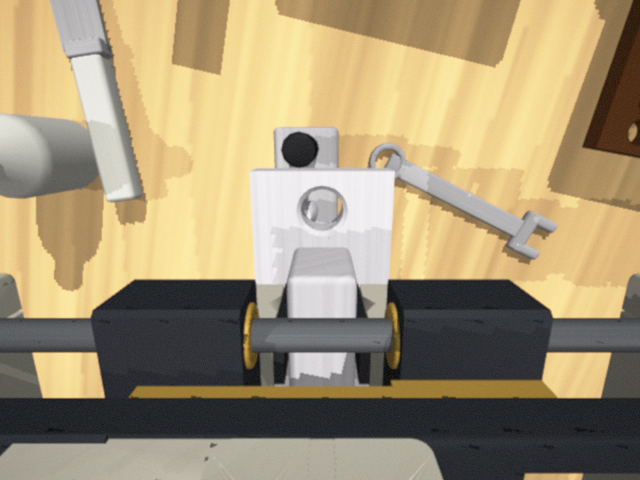

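The rest is in hand, with its outer hole at (321,208) and the peg partly visible behind it. I'll measure rest and brace in the same frame.

```bash
cat > m.py <<'E'
from h import *
s=arm.get_state();R=Ro.from_euler('xyz',s['ee_rot']).as_matrix();G=s['eef_pos']+.159*R[:,2]
f=np.load('w5.npz');W=f['W'];im=f['im'].astype(int);z=W[...,2];g=np.ptp(im,axis=-1)<35
r=lambda a:cv2.minAreaRect(a[:,:2].astype(np.float32))
near=(abs(W[...,0]-.54)<.12)&(abs(W[...,1]+.1)<.13)
def show(n,m,u):
    gcc=cv2.connectedComponentsWithStats(m.astype(np.uint8)); m=gcc[1]==1+gcc[2][1:,4].argmax()
    P=W[m][:,:2]; v=np.array([-u[1],u[0]]); a=P@u;b=P@v
    print(n,len(P),'z',np.median(z[m]).round(4),'along max',np.percentile(a,99.7).round(4),'lat',np.percentile(b,[.5,99.5]).round(4),'mid',np.percentile(b,[.5,99.5]).mean().round(4),'ang',r(P)[2]); return
u=np.array([np.cos(np.radians(-77.5)),np.sin(np.radians(-77.5))])
show('plate',near&(im.mean(-1)>110)&g&(z>.15)&(z<.185),u)
show('bar',near&g&(im.mean(-1)>90)&(abs(z-.075)<.008),u)
show('post top',near&(im.max(-1)<70)&(abs(z-.145)<.006)&(abs(W[...,1]+.13)<.03),u)
print('grasp along',G[:2]@u,'lat',G[:2]@np.array([-u[1],u[0]]),'seat along',np.array([.5385,-.0475])@u,np.array([.5385,-.0475])@np.array([-u[1],u[0]]))
E
python3 m.py
```

```text
plate 13588 z 0.1669 along max 0.2368 lat [0.4725 0.5359] mid 0.5042 ang 12.425069808959961
bar 1515 z 0.0744 along max 0.259 lat [0.4946 0.5373] mid 0.5159 ang 12.453274726867676
post top 929 z 0.1443 along max 0.2532 lat [0.5075 0.5236] mid 0.5156 ang 89.07746124267578
grasp along 0.1778786031979674 lat 0.5041139666953628 seat along 0.16292679244386524 0.5154545181720243
```

Call:
play_rows --targets '[[[-0.008,-0.006,0,0],[-0.0156,-0.0115,0.005,0],[-0.0156,-0.0115,0.025,0],[-0.0156,-0.0115,0.043,0],[-0.0156,-0.0115,0.043,0]]]'

```text
t: 44.08
eef_pos: [0.5372, -0.0463, 0.3104]
ee_rot: [-3.132, -0.006, -1.354]
force: [-0.1, 0.5, -4.7]
width: 0.026
```

```bash
python3 s.py
python3 - <<'E'
from h import *
im,d,W=cloud('wrist'); save('w6',im[100:300,180:480].repeat(2,0).repeat(2,1)); np.savez('w5.npz',W=W,im=im)
E
sed -i 's/z>.15)&(z<.185/z>.112)\&(z<.14/' m.py; python3 m.py
```

```text
44.075 q [ 0.28   0.216 -0.425  0.009 -0.92  -0.069] p [ 0.5372 -0.0463  0.3104] F [-0.1  0.5 -4.7] w 0.026
tool x,y,z cols
 [[ 0.215 -0.977  0.011]
 [-0.977 -0.215 -0.004]
 [ 0.006 -0.01  -1.   ]]
grasp [ 0.5389 -0.047   0.1514]
plate 13189 z 0.1235 along max 0.2219 lat [0.4841 0.5475] mid 0.5158 ang 12.390931129455566
bar 3936 z 0.0744 along max 0.259 lat [0.4944 0.5373] mid 0.5159 ang 12.907967567443848
post top 1689 z 0.1443 along max 0.2532 lat [0.508 0.524] mid 0.516 ang 57.73281478881836
grasp along 0.16269657745868749 lat 0.5166985918077834 seat along 0.16292679244386524 0.5154545181720243
```

View pics/w6.png

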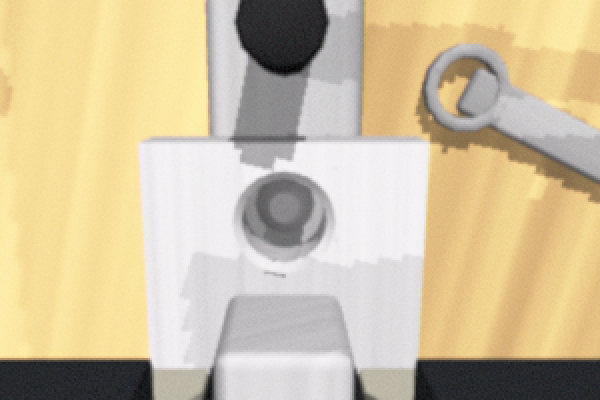

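Run:
```python
from h import *
p=cams.camera_params('wrist');K=np.array(p["intrinsics"]);u=np.array([np.cos(np.radians(-77.5)),np.sin(np.radians(-77.5))]);v=np.array([-u[1],u[0]])
def ray(uv,z):
    r=att(p)@np.linalg.solve(K,[*uv,1]);o=np.array(p["position"]);return (o+r*(z-o[2])/r[2])[:2]
for n,uv,z in(('peg',(322.5,202.5),.0985),('rim',(322,208),.1235)):
    X=ray(uv,z);print(n,X.round(4),(X@u).round(4),(X@v).round(4))
```

```text
peg [ 0.5484 -0.0873] 0.2039 0.5165
rim [ 0.5487 -0.0885] 0.2052 0.5165
```

Peg and hole are aligned to about 1 mm. I'll nudge 1 mm inward and lower gently.

Call:
play_rows --targets '[[[-0.001,0,0.004,0],[-0.001,0,0.008,0],[-0.001,0,0.012,0],[-0.001,0,0.016,0],[-0.001,0,0.016,0]]]'

```text
t: 44.75
eef_pos: [0.5375, -0.0456, 0.2957]
ee_rot: [-3.129, -0.007, -1.353]
force: [0.4, -0.7, -5.8]
width: 0.0258
```

Call:
play_rows --targets '[[[0,0,0.004,0],[0,0,0.008,0],[0,0,0.011,0],[0,0,0.0135,0],[0,0,0.0135,0]]]'

```text
t: 45.38
eef_pos: [0.5377, -0.0456, 0.2823]
ee_rot: [-3.129, -0.007, -1.353]
force: [-0.4, -0.8, -5.0]
width: 0.0258
```

```bash
python3 s.py
python3 - <<'E'
from h import *
im,d,W=cloud('wrist'); np.savez('w5.npz',W=W,im=im)
E
sed -i 's/z>.112)&(z<.14/z>.082)\&(z<.1/' m.py; python3 m.py
```

```text
45.375 q [ 0.282  0.248 -0.459  0.01  -0.852 -0.07 ] p [ 0.5377 -0.0456  0.2823] F [-0.4 -0.8 -5. ] w 0.0258
tool x,y,z cols
 [[ 0.216 -0.976  0.014]
 [-0.976 -0.216 -0.004]
 [ 0.007 -0.012 -1.   ]]
grasp [ 0.5399 -0.0462  0.1233]
plate 13250 z 0.0953 along max 0.2213 lat [0.4855 0.5488] mid 0.5171 ang 12.490021705627441
bar 4983 z 0.0744 along max 0.2586 lat [0.4943 0.5373] mid 0.5158 ang 12.612075805664062
post top 2642 z 0.1443 along max 0.2532 lat [0.5081 0.524 ] mid 0.516 ang 57.20686721801758
grasp along 0.1619539844160639 lat 0.5172672380515547 seat along 0.16292679244386524 0.5154545181720243
```

Call:
play_rows --targets '[[[0,0.001,0.001,0],[0,0.001,0.002,0],[0,0.001,0.003,0],[0,0.001,0.0035,0],[0,0.001,0.0035,0]]]'

```text
t: 46.05
eef_pos: [0.537, -0.0461, 0.2802]
ee_rot: [-3.128, -0.008, -1.352]
force: [-2.4, -2.4, 6.5]
width: 0.0257
```

```bash
python3 s.py
```

```text
46.05 q [ 0.281  0.249 -0.464  0.011 -0.844 -0.07 ] p [ 0.537  -0.0461  0.2802] F [-2.4 -2.4  6.5] w 0.0257
tool x,y,z cols
 [[ 0.217 -0.976  0.015]
 [-0.976 -0.217 -0.004]
 [ 0.008 -0.014 -1.   ]]
grasp [ 0.5394 -0.0468  0.1212]
```

Contact: Fz rose from -5 to +6.5 N, so it is resting on the brace. I'll release and rise.

Call:
play_rows --targets '[[[0,0,0,0],[0,0,0,0],[0,0,0,0],[0,0,0,0],[0,0,0,0]]]' --grip 0

```text
t: 46.68
eef_pos: [0.5369, -0.0458, 0.2789]
ee_rot: [-3.129, -0.007, -1.353]
force: [-0.2, 0.4, -0.1]
width: 0.0703
```

Call:
play_rows --targets '[[[0,0,-0.01,0],[0,0,-0.04,0],[0,0,-0.08,0],[0,0,-0.12,0],[0,0,-0.16,0]]]'

```text
t: 47.3
eef_pos: [0.5343, -0.0453, 0.4412]
ee_rot: [-3.128, -0.007, -1.353]
force: [1.2, 0.3, 0.5]
width: 0.0875
```

```bash
python3 s.py
python3 - <<'E'
from h import *
im,d,W=cloud('wrist'); np.savez('w5.npz',W=W,im=im); save('w7',im)
g=np.ptp(im.astype(int),axis=-1)<35;z=W[...,2]
c=g&(abs(W[...,0]-.54)<.06)&(abs(W[...,1]+.05)<.075)&(abs(z-.093)<.004); P=W[c]
A=np.c_[P[:,:2],np.ones(len(P))]; k=np.linalg.lstsq(A,P[:,2],rcond=None)[0]; print('plate z',np.median(P[:,2]),'tilt',k[:2],cv2.minAreaRect(P[:,:2].astype(np.float32)))
E
python3 m.py
```

```text
47.3 q [ 0.284  0.102 -0.245  0.008 -1.211 -0.069] p [ 0.5343 -0.0453  0.4412] F [1.2 0.3 0.5] w 0.0875
tool x,y,z cols
 [[ 0.216 -0.976  0.015]
 [-0.976 -0.216 -0.004]
 [ 0.007 -0.014 -1.   ]]
grasp [ 0.5366 -0.0459  0.2822]
plate z 0.09247886417522971 tilt [-0.00096754 -0.00016822] ((0.5414407253265381, -0.05462926626205444), (0.0640082135796547, 0.13976895809173584), 12.822978019714355)
plate 6658 z 0.0925 along max 0.2208 lat [0.485  0.5483] mid 0.5167 ang 12.842451095581055
bar 1611 z 0.0745 along max 0.259 lat [0.4941 0.5369] mid 0.5155 ang 13.392935752868652
post top 451 z 0.1443 along max 0.2527 lat [0.5081 0.5237] mid 0.5159 ang 12.698556900024414
grasp along 0.16165465473005133 lat 0.5162108565646929 seat along 0.16292679244386524 0.5154545181720243
```

View pics/w7.png

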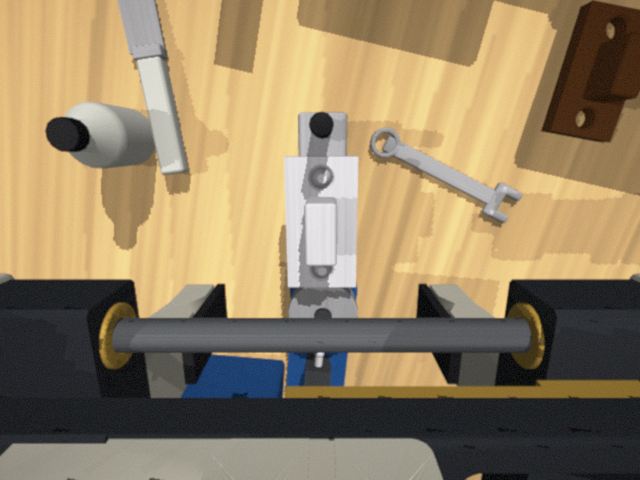

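Both pegs show through the holes at (321,176) and (321,270). The plate is flat: top at 92.5 mm (brace 74.5 + 18), tilt about 0.001 rad, offset about 1 mm. The fingers are clear, so I'm handing in.

```bash
python3 -c "
from station import job_done; print(job_done())"
```

```text
the job is handed in; nothing more can be done
None
```

I swung the brace out by its handle into its end detent and set the aluminium knife rest on both pegs. I then let go and handed the job in at about 47 s of the 72 s limit.

**How it was done:** the moves cannot tilt the tool. I leaned it about 35° by pushing the arm past its reach limit, and later stood it upright again the same way on the other side. A first try at uprighting it, against the inner reach limit, failed and cost a few seconds.

**Last checks:**
- **Brace:** it points at -77.5°, against -77.6° expected at home. At the stop I pushed it with about 53 N at the fingers before easing off. I have no direct reading of the joint.
- **Rest:** both pegs show through the holes. The plate's top is 18 mm above the brace's top, so it lies flat, with a tilt of about 0.001 rad. It sits about 1 mm off the seat centre.
- **Position estimates:** my seat estimates along the brace, from different camera views, disagreed by up to about 2.5 mm. The pegs still went in with no side force.
- **Robot:** the gripper is open and about 16 cm above the rest, touching nothing.
- **Other things on the bench:** I touched none of them that I know of, but I did not re-measure their positions.

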